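Shut and clamp a watch-parts case with its draw latch

TASK

Close the clear watch-parts case: slide its lid gently up against the rubber seal, hook the latch's wire bail under the lip of the keeper on the lid, then press the lever down past centre until it lies flat and the case is clamped. Feel your way: do not yank or jam the bail against the keeper while you hold it (about 18 N bends it), do not press the lever with more than about 25 N, and leave the things around the case where they are.

Things in the scene. Friction and masses are not known exactly. Their poses are not given: they have to be found in the camera images.
- case: Fixed clear compartment case, 180 (x) by 300 (y) mm, origin at the centre of its underside, z up. y -150 to +75: compartments under the lid; y +76 to +150: white end block, top 66 mm above the bench, carrying the draw latch on the line x = 0. Yaw up to 23 degrees.
- lid_slide (a joint): Lid opening (m): 0 = its front flange just touches the seal, positive = slid open towards case -y (0.035 to 0.07 at first), negative = squeezing the seal (8 N per mm). Friction 1.5 N; it stays where left. Lid plate's top is 55 mm above the bench; the flange (168 wide, 8 thick, case y +57 to +65 at joint 0) rises to 66 mm.
- lid_grip (a point): Middle of the top (79 mm above the bench) of the grey rib on the lid, 70 mm long (case x), 12 mm thick (case y), 24 mm tall, to push or pinch. Moves with the lid.
- lid: The clear sliding lid with its keeper; origin on the case's middle line (at the case's origin, 50 mm up, when the joint is 0), axes as the case's.
- keeper_seat (a point): Steel keeper on the lid, 18 wide (x), axes as the case's. Origin = seat: where the bar's axis lies when hooked, 78 mm above the bench. Side profile from it, mm: ledge top at z -2.8, y -19 to +25; post face at y +2.8; lip overhanging the ledge from the post to y -4.2, z +6.6 to +10.6. Lid plate 23 mm below; foot at y +9 to +25.
- keeper_mouth (a point): Point 12 mm before the keeper's seat (keeper y -12) at the same height: the middle of the open ledge beyond the lip, where the bar can come straight down. From here it slides +y under the lip (4 mm of play in height) until it meets the post. Moves with the lid.
- bail_bar (a point): Middle of the bail's round cross bar (5 mm diameter, along case x). The bail is a dark steel U, arms 5 thick and 6 deep, 40 mm over the outside (pinch it across that, at the bar, from above), 30 inside. It starts thrown up and back, about upright. Its hinge is stiff: it stays where put and turns with the lever unless held.
- bail: The U-shaped bail: origin on its pin on the lever (18 mm from the lever pivot); its own -y axis runs along the arms to the cross bar 70 mm away.
- lever_pivot (a point): Lever hinge axis (along case x), on the end block at case (0, +82, 78) mm. With the lid at joint 0 the keeper's seat is 57.5 mm from it towards case -y, at its height. Lever and bail being free, the cross bar can be carried anywhere 52 to 88 mm from this axis in the plane x = 0.
- lever_tip (a point): Middle of the free end of the steel lever, 52 mm from its pivot; the lever is a bar 18 mm wide (x) and 7 mm thick. Closed, the tip is 78 mm above the bench at case y +134.
- lever: The steel lever: origin on its pivot, +y along it to the tip.
- lever_hinge (a joint): Lever angle (rad): 0 = closed, flat towards case +y (hard stop); 1.57 = upright; starts at 2.1 to 2.5, leaning to the keeper. Friction 0.02 N m. Passes centre at about 0.25, then snaps home. With the bar in the seat and the lid on the seal it stands near 1.1; pressing it down from there draws the lid 5 mm into the seal, 3 to 8 N at the tip.
- spacer: Loose brass ring, 28 mm across, 7 mm tall, lying on the end block; bystander. Origin at the centre of its underside.
- driver: Loose small screwdriver 140 mm long, on the robot's side of the case; bystander. Origin under its middle.
- oil: Loose amber oil bottle, 28 mm across, 55 mm tall, beside the case's far side; bystander. Origin at the centre of its underside.
- loupe: Loose black eye loupe, 42 mm across, 34 mm tall, off the end block's end; bystander. Origin at the centre of its underside.
- jar: Loose glass jar, 52 mm across, 50 mm tall; bystander. Origin at the centre of its underside.
- dish: Loose white two-part dish, 80 by 110 by 18 mm, beyond the case; bystander. Origin at the centre of its underside.
- dustbrush: Loose dusting brush, 150 mm long; bystander. Origin under its middle.

How it is judged:
By the outcome, as a careful person would: the job done as asked, in the order asked, and still so for the second after the job is handed in, with the robot touching nothing.
It also fails if it takes over 72 s, if anything falls off the work surface, if the arm or the gripper's body presses on something with over 40 N, if the wrist force passes 120 N, or if a joint passes its speed limit or range.

ROBOT

A 6-joint arm with a two-finger parallel gripper is mounted at the origin on the work surface. World frame = base frame: x ahead of the robot, y to its left, z up, the work surface at z = 0. Lengths are in m, angles in degrees, forces in N, time in s.
With the tool pointing down it reaches from about 0.4 to 0.825 m from the base axis. Payload 7 kg.
Tool frame: the origin (TCP) lies between the finger pads; the fingertips stand 14 mm ahead of it and the grasp point (between the pads) lies 5 mm behind it (r.tips_ahead is the distance from the TCP to the fingertips, in m); z points along the fingers, y is the direction in which the jaws open and shut (so a half turn about z gives the same grasp; the last joint's range is limited). The gripper opens to 88 mm and grips with 3 to 60 N. Pads are 19 mm wide; open, the fingers measure 130 mm over their backs; the gripper's body (78 mm by 193 mm) begins 47 mm behind the grasp point.
Start: joints at [82.855, 20.546, 0.682, 0, -70.136, -16.507], TCP at [0.271, 0.618, 0.241] pointing down, gripper open.
Joint ranges: [-176.03, 176.03], [-82.01, 121.73], [-58.28, 71.71], [-173.87, 95.51], [-174.79, -0.11], [-173.66, 173.66]. Speed limits (degrees/s): [136.94, 136.94, 172.46, 180, 180, 180].

INTERFACE

Orientations are given as [roll, pitch, yaw] about the fixed x, y, z axes, in that order (R = Rz(yaw) Ry(pitch) Rx(roll)).
In Python, from plant import r gives the robot as it stands.
- The arm moves only by the tool apply_moves, never from a script. Its arguments are lists of equal length, an entry for each row: "slide": the shift along the tool's x, y, z as a fraction of full scale, a list of three; "turn": the turn, a rotation vector about the tool's x, y, z as a fraction of full scale, a list of three; "jaw": the closure, from 0 (fully open) to 1 (shut). In form: {"slide": [[dx, dy, dz], ...], "turn": [[wx, wy, wz], ...], "jaw": [jaw, ...]}. A call has 1 to 8 rows; each row shifts and turns the commanded pose from where the row before left it, along the tool's axes as they then stand; what a row does not reach is not made up. Full scale, the value 1, is 0.1 m for a shift and 1.5 rad for a turn. A row lasts 1/10 s, in which the tool goes at most 50 mm and 8.59 degrees, less where a joint would pass 70% of its speed; a pose out of reach is approached as far as the arm can. A call with a number of a shift or a turn outside -1 to 1 is refused whole. A call with a gripper value outside its range is refused whole. The fingers move at their own pace and stop on an object; "newtons" is the grip in N (left out, the last holds). Time passes only in rows, so rows that do not move let the fingers close. It gives the time, the measured TCP pose, the force and the opening at its end, in the units of the state.
- r.get_state(): the state, without advancing time (a new reading comes with each control period).
- r.capture(name): name is "scene" or "top"; returns a dict with "pixels" (400x640x3 uint8, blue, green, red), "depth" (400x640 float32, m along the optical axis (not along the pixel's ray), 0 where there is no reading), "fx", "fy", "cx", "cy" (pixels), "dist_coeffs" ([k1, k2, p1, p2, k3] as OpenCV has them; the pictures are not rectified), "rvec" (rotation vector, rad) and "tvec" (3), from world to camera coordinates, as OpenCV has them. Camera axes: x right, y down, z forward; pixel columns grow to the right and rows downward; lengths in m; the calibration is good to about 2 mm. A picture is of the moment at which its call begins.
- r.close_job(): hands the job in, once; it reports no verdict.
The state is a dict: "time_s": time; "joints": joint angles; "qd": joint speeds; "joint_torque": joint torques, N m; "tcp_pos": TCP position; "eef_rot": TCP orientation; "contact_force": force on the tool from outside, world axes, zero at the start; "moment": the same for the moment, N m; "gripper_width": finger opening in m.
Only numpy, scipy, OpenCV 4.12 (cv2) and the standard library are available. Lean on these libraries where they do the work, as an engineer would, in place of code of your own. Each camera call takes 0.05 s, during which the arm holds its last target.

## Working session

There is one attempt and no reset: what is moved stays moved. The work goes in short steps, Python scripts to look and compute and a tool call to move; the robot and the scene stay as the last step left them, time stands still between calls to the robot, and variables do not carry over. Pictures are saved under pics/ and viewed, and the job is handed in when it is done.

Besides the shell and the picture viewer there is one more tool, called after "Request:" in YAML: its name, and indented under it one key for each argument. apply_moves: Moves the arm, as the interface text tells. Shift numbers are shares of 0.1 m and turn numbers shares of 1.5 rad, none past 1 either way. Its arguments: {"type":"object","properties":{"slide":{"type":"array"},"turn":{"type":"array"},"jaw":{"type":"array"},"newtons":{"type":"number"}},"required":["slide","turn","jaw"]}

```bash
ls; mkdir -p pics; cat > h.py <<'E'
import numpy as np, cv2, pickle
from plant import r
def grab(tag):
    out={}
    for n in ("scene","top"):
        d=r.capture(n); out[n]=d; cv2.imwrite(f"pics/{tag}_{n}.png",d["pixels"])
    pickle.dump(out,open(f"pics/{tag}.pkl","wb")); return out
def load(tag): return pickle.load(open(f"pics/{tag}.pkl","rb"))
def cam(d):
    K=np.array([[d["fx"],0,d["cx"]],[0,d["fy"],d["cy"]],[0,0,1.]]); D=np.array(d["dist_coeffs"],float)
    R,_=cv2.Rodrigues(np.array(d["rvec"],float)); return K,D,R,np.array(d["tvec"],float).reshape(3)
def ray(d,u,v):
    K,D,R,t=cam(d); p=cv2.undistortPoints(np.array([[[u,v]]],float),K,D)[0,0]
    return -R.T@t, R.T@np.array([p[0],p[1],1.])
def atz(d,u,v,z):
    o,q=ray(d,u,v); return o+q*(z-o[2])/q[2]
def bydepth(d,u,v):
    o,q=ray(d,u,v); return o+q*d["depth"][int(round(v)),int(round(u))]
def tri(d1,p1,d2,p2):
    o1,q1=ray(d1,*p1);o2,q2=ray(d2,*p2);A=np.stack([q1,-q2],1);s=np.linalg.lstsq(A,o2-o1,rcond=None)[0]
    a=o1+q1*s[0];b=o2+q2*s[1];return (a+b)/2,np.linalg.norm(a-b)
def proj(d,P):
    K,D,R,t=cam(d);return cv2.projectPoints(np.atleast_2d(np.array(P,float)),np.array(d["rvec"],float),t,K,D)[0][:,0]
E
python3 - <<'E'
from h import *
o=grab("a")
for n in o:
    d=o[n]; K,D,R,t=cam(d); print(n,-R.T@t,R[2],d["fx"],d["dist_coeffs"])
print(r.get_state())
E
```

```text
pics
scene [ 1.62221147 -0.33176481  0.815974  ] [-0.7933666   0.24304837 -0.5581191 ] 432.19237380569143 [-0.01716759  0.          0.          0.          0.        ]
top [ 0.47048352 -0.01063094  1.21961802] [ 0.12715771  0.0035389  -0.9918762 ] 429.29204521086785 [0.01569841 0.         0.         0.         0.        ]
{'time_s': 0.1, 'joints': array([ 8.28552581e+01,  2.05873626e+01,  6.40074193e-01, -1.72218073e-02,
       -7.01355600e+01, -1.65047412e+01]), 'qd': array([ 0.06819035, -0.08992471,  0.16860729,  0.08641334, -0.00503656,
        0.02574299]), 'joint_torque': array([-2.43378447e-03, -5.84161448e+01,  2.93751973e+01,  7.01556087e+00,
        1.01839556e-02, -4.89221293e-05]), 'tcp_pos': array([0.27065331, 0.61792006, 0.23972561]), 'eef_rot': array([ 1.79915965e+02, -8.01542751e-03, -2.36553408e+01]), 'contact_force': array([ 0.96370417, -0.56152193, -0.29788856]), 'moment': array([0.05826858, 0.07109735, 0.02980626]), 'gripper_width': 0.08747129924555273}
```

View pics/a_top.png

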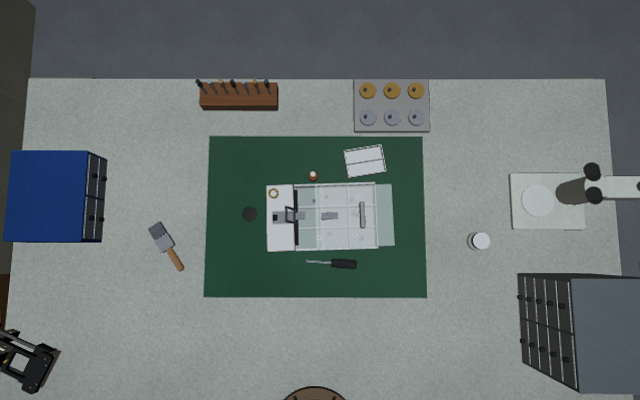

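View pics/a_scene.png

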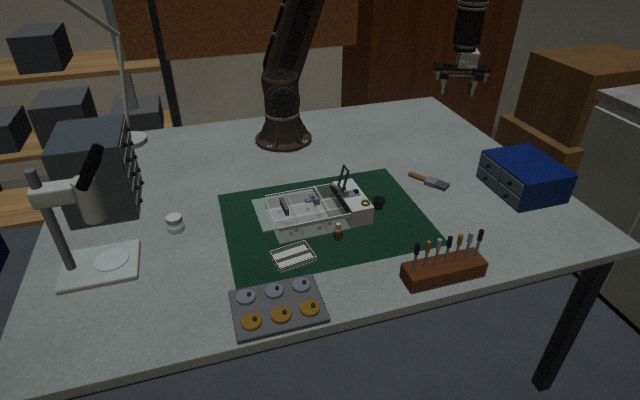

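The top view shows the case at about (330,217), end block on the left at (281,217), rib at (361,215) and keeper at (329,215). The bail is upright near (292,213). I'll enlarge both.

```bash
python3 - <<'E'
from h import *
o=load("a")
def crop(n,x0,y0,w,h,s):
    im=o[n]["pixels"][y0:y0+h,x0:x0+w]; cv2.imwrite(f"pics/a_{n}_c.png",cv2.resize(im,None,fx=s,fy=s,interpolation=cv2.INTER_CUBIC))
crop("top",255,170,150,90,5.3); crop("scene",245,155,150,95,5.3)
d=o["top"]
for uv in [(361,205),(361,225),(281,200),(281,240),(330,215),(277,216),(325,190),(385,215),(300,290),(274,194)]:
    print(uv,bydepth(d,*uv).round(4))
E
```

```text
(361, 205) [ 0.5986 -0.1239  0.0774]
(361, 225) [ 0.5448 -0.1231  0.0809]
(281, 200) [0.6122 0.0911 0.0694]
(281, 240) [0.5047 0.0895 0.069 ]
(330, 215) [ 0.5698 -0.0405  0.095 ]
(277, 216) [0.5684 0.1007 0.0749]
(325, 190) [ 0.6417 -0.0278  0.0573]
(385, 215) [ 0.5734 -0.1901  0.0614]
(300, 290) [ 3.684e-01  4.050e-02 -1.000e-04]
(274, 194) [0.6289 0.1105 0.0669]
```

View pics/a_top_c.png

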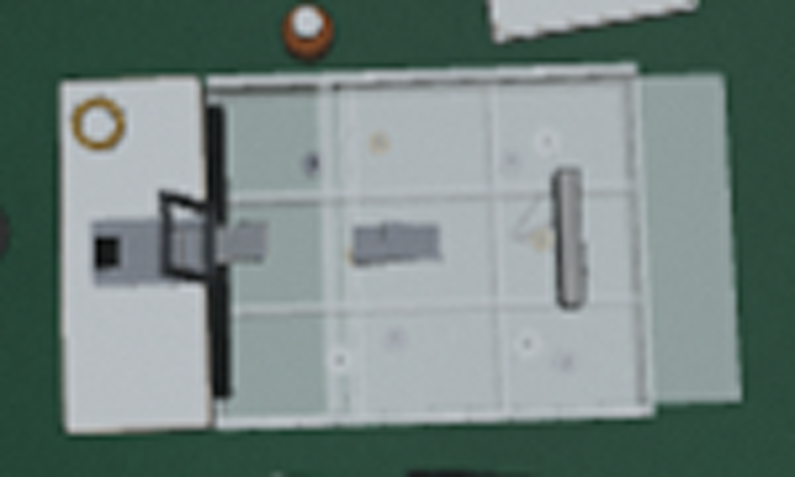

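View pics/a_scene_c.png

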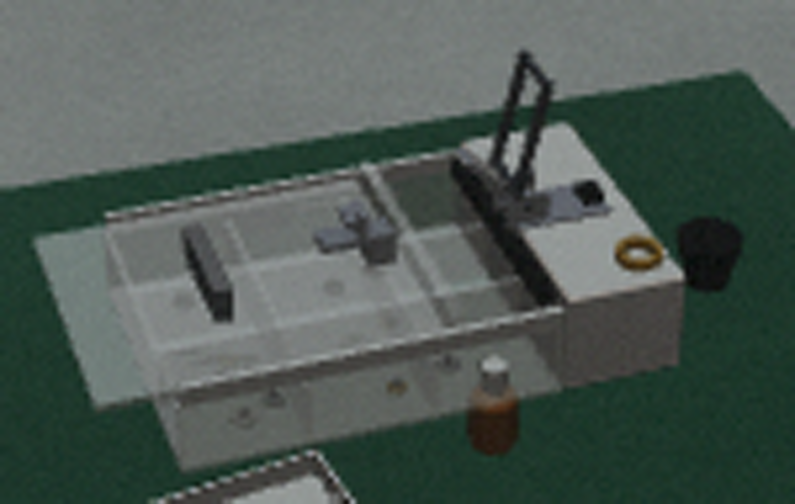

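```bash
python3 - <<'E'
from h import *
o=load("a")
def up(n,x0,y0,cx,cy,s=5.3): return (x0+(cx+.5)/s-.5, y0+(cy+.5)/s-.5)
T=lambda x,y: up("t",255,170,x,y); S=lambda x,y: up("s",245,155,x,y)
obs=[("top",T(60,82),(90,150,66)),("top",T(200,77),(90,76,66)),("top",T(211,430),(-90,76,66)),("top",T(67,433),(-90,150,66)),
("scene",S(572,124),(-90,150,66)),("scene",S(682,279),(90,150,66)),("scene",S(566,305),(90,76,66)),("scene",S(676,363),(90,150,0)),("scene",S(184,470),(90,-150,0))]
from scipy.optimize import least_squares
def res(p,per=False):
    c,s=np.cos(p[2]),np.sin(p[2]);out=[]
    for n,uv,q in obs:
        q=np.array(q)/1000; P=[p[0]+c*q[0]-s*q[1],p[1]+s*q[0]+c*q[1],q[2]]
        out.append(proj(o[n],P)[0]-uv)
    return np.array(out) if per else np.ravel(out)
f=least_squares(res,[.56,-.03,0],loss="soft_l1")
print(f.x[:2],np.degrees(f.x[2])); print(res(f.x,True).round(2))
for n in ("top","scene"):
    f1=[b for b in obs if b[0]==n]; sv=obs; obs=f1; g=least_squares(res,f.x); print(n,g.x[:2],np.degrees(g.x[2])); obs=sv
# triangulate
def t(name,a,b): P,e=tri(o["top"],T(*a),o["scene"],S(*b)); 
def tc(name,a,b):
    P,e=tri(o["top"],T(*a),o["scene"],S(*b)); c,s=np.cos(f.x[2]),np.sin(f.x[2]); d=P[:2]-f.x[:2]
    print(name,P.round(4),"err",round(e,4),"case",np.round([c*d[0]+s*d[1],-s*d[0]+c*d[1],P[2]],4))
tc("bar far(+x)",(163,193),(549,86)); tc("bar near(-x)",(167,274),(523,54))
tc("rib +x end",(567,170),(222,297)); tc("rib -x",(571,305),(190,228))
tc("ring",(98,124),(638,252))
E
```

```text
[ 0.56890765 -0.01933861] 1.7474764944511842
[[-0.11 -0.31]
 [ 0.67 -0.09]
 [-0.1  -0.05]
 [-0.68  0.13]
 [-1.01 -1.08]
 [ 0.87 -0.83]
 [-0.07 -1.09]
 [ 0.52  0.75]
 [-1.01  0.85]]
top [ 0.56970011 -0.01944879] 2.2529764660942795
scene [ 0.56893968 -0.01864924] 1.1102280332439882
bar far(+x) [0.5858 0.0718 0.1621] err 0.0002 case [0.0197 0.0906 0.1621]
bar near(-x) [0.548  0.0696 0.1624] err 0.0001 case [-0.0182  0.0895  0.1624]
rib +x end [ 0.6081 -0.1259  0.0732] err 0.0002 case [ 0.0359 -0.1077  0.0732]
rib -x [ 0.5393 -0.1277  0.0753] err 0.0012 case [-0.0329 -0.1074  0.0753]
ring [0.6311 0.1127 0.0705] err 0.0001 case [0.0662 0.1301 0.0705]
```

```bash
python3 - <<'E'
from h import *
o=load("a")
for n in o:
    d=o[n];K,D,R,t=cam(d);H,W=d["depth"].shape
    uu,vv=np.meshgrid(np.arange(W),np.arange(H));p=cv2.undistortPoints(np.stack([uu,vv],-1).reshape(-1,1,2).astype(float),K,D)[:,0]
    z=d["depth"].ravel();P=(np.c_[p,np.ones(len(p))]*z[:,None]-t)@R
    P=P[(z>0)&(P[:,0]>.45)&(P[:,0]<.68)&(P[:,1]>-.22)&(P[:,1]<.14)]
    def s(m): 
        Q=P[m]; print(n,len(Q),Q.mean(0).round(4) if len(Q) else "",Q.min(0).round(4) if len(Q) else "",Q.max(0).round(4) if len(Q) else "")
    s((P[:,2]>.072)&(P[:,1]<-.09)); s((P[:,2]>.073)&(P[:,1]>-.09)&(P[:,1]<.0)); s((P[:,2]>.1)&(P[:,1]>0)); s((P[:,2]>.135)&(P[:,1]>0))
E
```

```text
scene 70 [ 0.5791 -0.1274  0.0777] [ 0.5375 -0.133   0.0723] [ 0.6108 -0.1201  0.0831]
scene 77 [ 0.5744 -0.0396  0.0797] [ 0.5613 -0.0615  0.0736] [ 0.5838 -0.0184  0.0921]
scene 124 [0.5709 0.0567 0.1301] [0.5463 0.0237 0.1002] [0.5915 0.0715 0.1666]
scene 52 [0.5701 0.0664 0.1521] [0.5494 0.0578 0.1352] [0.5915 0.0715 0.1666]
top 119 [ 0.5733 -0.1268  0.0797] [ 0.5394 -0.134   0.0742] [ 0.6067 -0.121   0.0875]
top 114 [ 0.5689 -0.0398  0.0811] [ 0.5604 -0.0598  0.0731] [ 0.5784 -0.0196  0.0959]
top 132 [0.5664 0.0506 0.1306] [0.5458 0.0245 0.1002] [0.5859 0.0723 0.1692]
top 52 [0.5657 0.067  0.1598] [0.5458 0.059  0.1358] [0.5859 0.0723 0.1692]
```

Request:
apply_moves:
  slide:
    - [0,0,0]
    - [0,0,0]
    - [0,0,0]
    - [0,0,0]
    - [0,0,0]
    - [0,0,0]
    - [0,0,0]
    - [0,0,0]
  turn:
    - [0,0,0.0936]
    - [0,0,0.0936]
    - [0,0,0.0936]
    - [0,0,0.0936]
    - [0,0,0.0936]
    - [0,0,0.0936]
    - [0,0,0.0936]
    - [0,0,0.0936]
  jaw: [1,1,1,1,1,1,1,1]
  newtons: 10

```text
time_s: 0.9
tcp_pos: [0.2707, 0.618, 0.24]
eef_rot: [180.0, -0.1, -88.3]
contact_force: [-0.2, 0.6, 0.7]
gripper_width: 0.0291
```

```bash
cat > go.py <<'E'
import sys; from h import *
# usage go.py x y z -> tool-frame shift (in fraction units)
from scipy.spatial.transform import Rotation as Ro
s=r.get_state(); R=Ro.from_euler("xyz",s["eef_rot"],degrees=True).as_matrix()
print(s["tcp_pos"].round(4),s["eef_rot"].round(2),s["contact_force"].round(2),round(s["gripper_width"],4),s["time_s"])
C0=np.array([.5692,-.0194,0]); a=np.radians(2.0); RC=np.array([[np.cos(a),-np.sin(a),0],[np.sin(a),np.cos(a),0],[0,0,1]])
print("case mm",(RC.T@(s["tcp_pos"]-C0)*1000).round(1))
if len(sys.argv)>3:
    t=np.array([float(v) for v in sys.argv[1:4]])
    if abs(t).max()>1: t=C0+RC@(t/1000)   # case mm
    print("target",t.round(4),"shift",(R.T@(t-s["tcp_pos"])/.1).round(3))
E
python3 go.py .5746 -.1575 .24
```

```text
[0.2707 0.618  0.24  ] [ 1.7998e+02 -5.0000e-02 -8.8340e+01] [-0.15  0.6   0.67] 0.0291 0.9
case mm [-276.1  647.4  240. ]
target [ 0.5746 -0.1575  0.24  ] shift [ 7.840e+00 -2.813e+00  6.000e-03]
```

Request:
apply_moves:
  slide:
    - [0.2,-0.07,0]
    - [0.4,-0.14,0]
    - [0.4,-0.14,0]
    - [0.4,-0.14,0]
    - [0.4,-0.14,0]
    - [0.4,-0.14,0]
    - [0.4,-0.14,0]
    - [0.4,-0.14,0]
  turn:
    - [0,0,0]
    - [0,0,0]
    - [0,0,0]
    - [0,0,0]
    - [0,0,0]
    - [0,0,0]
    - [0,0,0]
    - [0,0,0]
  jaw: [1,1,1,1,1,1,1,1]

```text
time_s: 1.7
tcp_pos: [0.3863, 0.3203, 0.2404]
eef_rot: [180.0, -0.0, -88.0]
contact_force: [0.9, 1.0, -0.2]
gripper_width: 0.0005
```

Request:
apply_moves:
  slide:
    - [0.4,-0.14,0]
    - [0.4,-0.14,0]
    - [0.4,-0.14,0]
    - [0.4,-0.14,0]
    - [0.4,-0.14,0]
    - [0.4,-0.14,0]
    - [0.4,-0.14,0]
    - [0.4,-0.14,0]
  turn:
    - [0,0,0]
    - [0,0,0]
    - [0,0,0]
    - [0,0,0]
    - [0,0,0]
    - [0,0,0]
    - [0,0,0]
    - [0,0,0]
  jaw: [1,1,1,1,1,1,1,1]

```text
time_s: 2.5
tcp_pos: [0.5094, 0.0044, 0.2405]
eef_rot: [180.0, 0.0, -88.0]
contact_force: [-0.0, -0.5, -0.2]
gripper_width: 0.0008
```

```bash
python3 go.py .5746 -.1575 .1
```

```text
[0.5094 0.0044 0.2405] [ 1.8e+02  1.0e-02 -8.8e+01] [-0.03 -0.46 -0.19] 0.0008 2.5
case mm [-59.   25.9 240.5]
target [ 0.5746 -0.1575  0.1   ] shift [ 1.641 -0.595  1.405]
```

Request:
apply_moves:
  slide:
    - [0.4,-0.15,0]
    - [0.4,-0.15,0]
    - [0.4,-0.15,0]
    - [0.3,-0.1,0.2]
    - [0.14,-0.045,0.4]
    - [0,0,0.4]
    - [0,0,0.4]
    - [0,0,0]
  turn:
    - [0,0,0]
    - [0,0,0]
    - [0,0,0]
    - [0,0,0]
    - [0,0,0]
    - [0,0,0]
    - [0,0,0]
    - [0,0,0]
  jaw: [1,1,1,1,1,1,1,1]

```text
time_s: 3.3
tcp_pos: [0.5701, -0.1557, 0.0949]
eef_rot: [179.4, 0.1, -88.1]
contact_force: [-1.6, -1.0, 0.4]
gripper_width: 0.0004
```

```bash
python3 go.py .5746 -.1575 .077; python3 - <<'E'
from h import *
o=grab("b")
for n,b in (("top",(255,170,150,90)),("scene",(245,155,150,95))):
    x,y,w,h=b; cv2.imwrite(f"pics/b_{n}_c.png",cv2.resize(o[n]["pixels"][y:y+h,x:x+w],None,fx=5.3,fy=5.3,interpolation=cv2.INTER_CUBIC))
E
```

```text
[ 0.5701 -0.1557  0.0949] [ 1.7939e+02  6.0000e-02 -8.8110e+01] [-1.59 -1.03  0.43] 0.0004 3.3
case mm [  -3.8 -136.3   94.9]
target [ 0.5746 -0.1575  0.077 ] shift [ 0.019 -0.046  0.178]
```

View pics/b_scene_c.png

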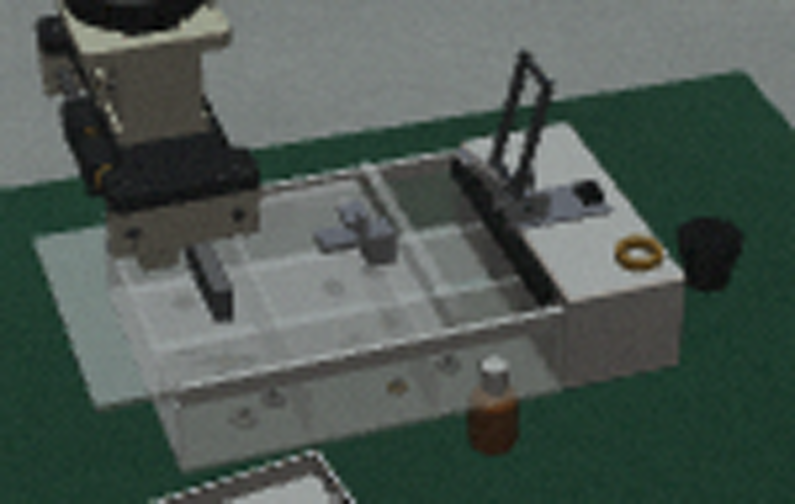

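The closed fingers hang behind the rib (around (170,230) in the crop), with nothing touched yet. I'll go down to pushing height, settle and read the state.

Request:
apply_moves:
  slide:
    - [0,-0.03,0.1]
    - [0,0,0.05]
    - [0,0,0]
    - [0,0,0]
  turn:
    - [0,0,0]
    - [0,0,0]
    - [0,0,0]
    - [0,0,0]
  jaw: [1,1,1,1]

```text
time_s: 3.8
tcp_pos: [0.5777, -0.1554, 0.0862]
eef_rot: [-179.9, -0.0, -88.0]
contact_force: [0.5, 1.0, -0.1]
gripper_width: 0.0
```

```bash
python3 go.py .5746 -.1575 .077
```

```text
[ 0.5777 -0.1554  0.0862] [-179.95   -0.    -87.99] [ 0.45  1.04 -0.11] 0.0 3.8
case mm [   3.8 -136.3   86.2]
target [ 0.5746 -0.1575  0.077 ] shift [0.019 0.032 0.092]
```

Request:
apply_moves:
  slide:
    - [0,0.03,0.09]
    - [-0.1,0,0]
    - [-0.06,0,0]
    - [-0.05,0,0]
    - [-0.05,0,0]
    - [-0.05,0,0]
    - [-0.05,0,0]
    - [-0.05,0,0]
  turn:
    - [0,0,0]
    - [0,0,0]
    - [0,0,0]
    - [0,0,0]
    - [0,0,0]
    - [0,0,0]
    - [0,0,0]
    - [0,0,0]
  jaw: [1,1,1,1,1,1,1,1]

```text
time_s: 4.6
tcp_pos: [0.5729, -0.1143, 0.0766]
eef_rot: [180.0, -0.0, -88.0]
contact_force: [-1.4, -1.7, -0.9]
gripper_width: 0.0002
```

Request:
apply_moves:
  slide:
    - [-0.03,0,0]
    - [0,0,0]
  turn:
    - [0,0,0]
    - [0,0,0]
  jaw: [1,1]

```text
time_s: 4.8
tcp_pos: [0.5734, -0.111, 0.0768]
eef_rot: [-179.9, 0.0, -88.0]
contact_force: [0.0, -0.0, -0.5]
gripper_width: 0.0006
```

```bash
python3 go.py; python3 - <<'E'
from h import *
o=grab("c")
for n,b in (("top",(255,170,150,90)),("scene",(245,155,150,95))):
    x,y,w,h=b; cv2.imwrite(f"pics/c_{n}_c.png",cv2.resize(o[n]["pixels"][y:y+h,x:x+w],None,fx=5.3,fy=5.3,interpolation=cv2.INTER_CUBIC))
E
```

```text
[ 0.5734 -0.111   0.0768] [-1.7993e+02  1.0000e-02 -8.7970e+01] [ 0.04 -0.01 -0.48] 0.0006 4.8
case mm [  1.  -91.7  76.8]
```

View pics/c_scene_c.png

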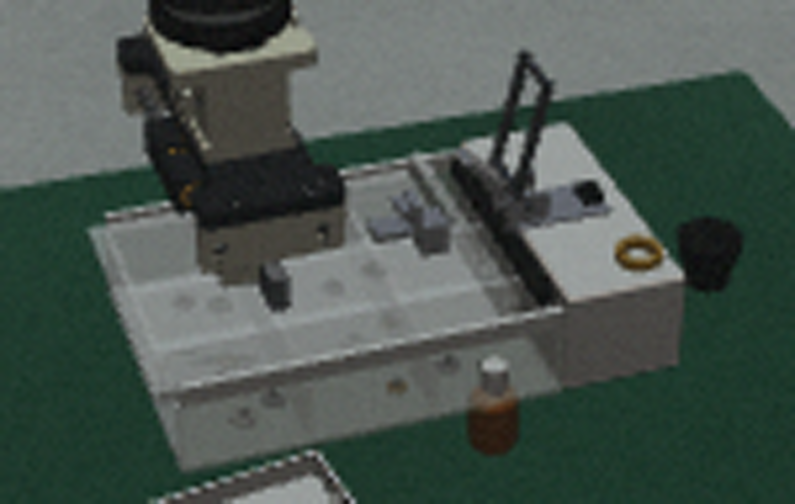

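View pics/c_top_c.png

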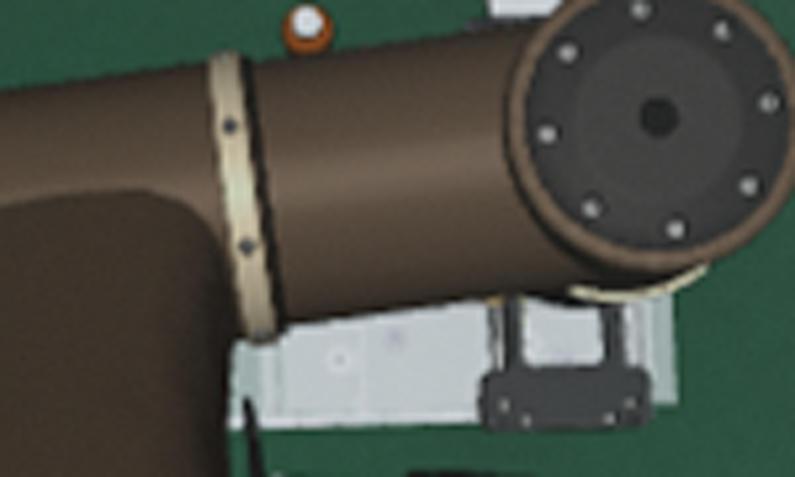

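The lid slides with the rib (rib at (275,285), keeper at (425,220) in the crop). It has roughly 16 mm left, so I'll feel for the seal.

Request:
apply_moves:
  slide:
    - [-0.04,0,0]
    - [-0.03,0,0]
    - [-0.02,0,0]
    - [-0.01,0,0]
    - [0,0,0]
  turn:
    - [0,0,0]
    - [0,0,0]
    - [0,0,0]
    - [0,0,0]
    - [0,0,0]
  jaw: [1,1,1,1,1]

```text
time_s: 5.4
tcp_pos: [0.5724, -0.1014, 0.0765]
eef_rot: [180.0, 0.0, -88.0]
contact_force: [-0.4, -1.0, 0.8]
gripper_width: 0.0008
```

Request:
apply_moves:
  slide:
    - [-0.01,0,0]
    - [-0.01,0,0]
    - [0,0,0]
  turn:
    - [0,0,0]
    - [0,0,0]
    - [0,0,0]
  jaw: [1,1,1]

```text
time_s: 5.7
tcp_pos: [0.5723, -0.0996, 0.0765]
eef_rot: [180.0, 0.0, -88.0]
contact_force: [-0.4, -0.8, 0.8]
gripper_width: 0.0004
```

```bash
python3 go.py; python3 - <<'E'
from h import *
o=grab("d")
for n,b in (("scene",(300,165,75,50)),):
    x,y,w,h=b; cv2.imwrite(f"pics/d_{n}_c.png",cv2.resize(o[n]["pixels"][y:y+h,x:x+w],None,fx=10,fy=10,interpolation=cv2.INTER_CUBIC))
E
```

```text
[ 0.5723 -0.0996  0.0765] [179.98   0.   -88.01] [-0.38 -0.75  0.85] 0.0004 5.7
case mm [  0.3 -80.3  76.5]
```

View pics/d_scene_c.png

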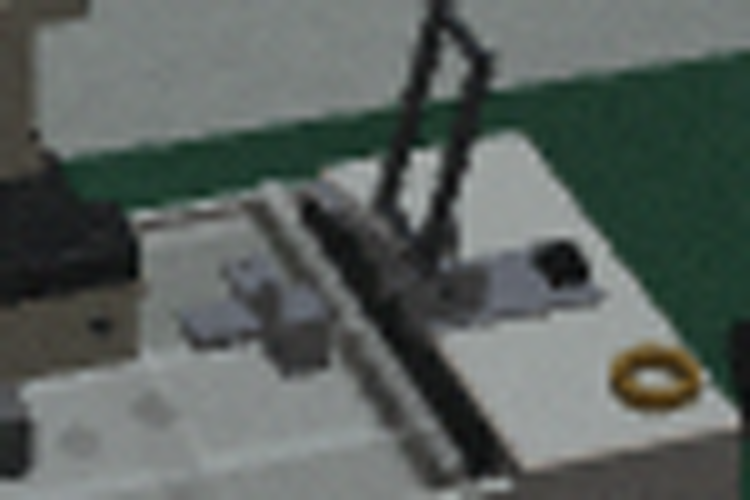

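The flange (diagonal through (350,330)) is a few mm short of the black seal at (400,330). I'll go on in 1 mm steps.

Request:
apply_moves:
  slide:
    - [-0.01,0,0]
    - [-0.01,0,0]
    - [0,0,0]
  turn:
    - [0,0,0]
    - [0,0,0]
    - [0,0,0]
  jaw: [1,1,1]

```text
time_s: 6.1
tcp_pos: [0.5722, -0.0976, 0.0765]
eef_rot: [180.0, -0.0, -88.0]
contact_force: [-1.3, -0.5, -0.3]
gripper_width: 0.0002
```

Request:
apply_moves:
  slide:
    - [-0.01,0,0]
    - [-0.005,0,0]
    - [0,0,0]
  turn:
    - [0,0,0]
    - [0,0,0]
    - [0,0,0]
  jaw: [1,1,1]

```text
time_s: 6.4
tcp_pos: [0.5722, -0.0961, 0.0765]
eef_rot: [180.0, 0.0, -88.0]
contact_force: [-1.0, -1.4, -0.2]
gripper_width: 0.0003
```

Request:
apply_moves:
  slide:
    - [-0.005,0,0]
    - [-0.005,0,0]
    - [0,0,0]
  turn:
    - [0,0,0]
    - [0,0,0]
    - [0,0,0]
  jaw: [1,1,1]

```text
time_s: 6.7
tcp_pos: [0.5722, -0.0953, 0.0765]
eef_rot: [180.0, -0.0, -88.0]
contact_force: [-0.2, -2.4, -0.1]
gripper_width: 0.0003
```

Request:
apply_moves:
  slide:
    - [-0.005,0,0]
    - [0,0,0]
  turn:
    - [0,0,0]
    - [0,0,0]
  jaw: [1,1]

```text
time_s: 6.9
tcp_pos: [0.5721, -0.095, 0.0765]
eef_rot: [180.0, -0.0, -88.0]
contact_force: [-0.6, -4.2, -1.2]
gripper_width: 0.0004
```

Request:
apply_moves:
  slide:
    - [-0.005,0,0]
    - [0,0,0]
  turn:
    - [0,0,0]
    - [0,0,0]
  jaw: [1,1]

```text
time_s: 7.1
tcp_pos: [0.5722, -0.0947, 0.0765]
eef_rot: [180.0, -0.0, -88.0]
contact_force: [-0.4, -6.3, -0.4]
gripper_width: 0.0005
```

```bash
python3 go.py; python3 - <<'E'
from h import *
o=grab("e")
for n,b in (("scene",(300,165,75,50)),):
    x,y,w,h=b; cv2.imwrite(f"pics/e_{n}_c.png",cv2.resize(o[n]["pixels"][y:y+h,x:x+w],None,fx=10,fy=10,interpolation=cv2.INTER_CUBIC))
E
```

```text
[ 0.5722 -0.0947  0.0765] [ 1.7998e+02 -3.0000e-02 -8.8010e+01] [-0.42 -6.31 -0.35] 0.0005 7.1
case mm [  0.3 -75.3  76.5]
```

View pics/e_scene_c.png

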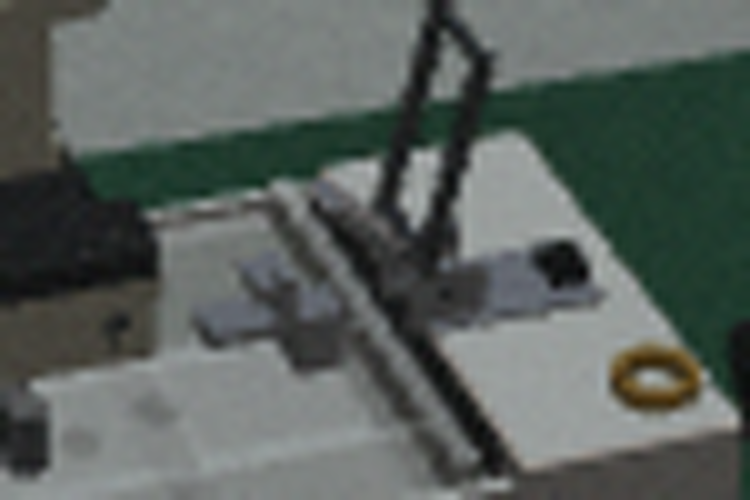

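The lid is on the seal: contact force is about 6 N, onset at TCP y≈-0.0953. I'll back off and go over to the bail.

Request:
apply_moves:
  slide:
    - [0.1,0,0]
    - [0.05,0,-0.2]
    - [0,0,-0.4]
    - [0,0,-0.4]
    - [0,0,-0.3]
    - [0,0,-0.2]
    - [0,0,0]
    - [0,0,0]
  turn:
    - [0,0,0]
    - [0,0,0]
    - [0,0,0]
    - [0,0,0]
    - [0,0,0]
    - [0,0,0]
    - [0,0,0]
    - [0,0,0]
  jaw: [1,1,1,1,1,0,0,0]

```text
time_s: 8.0
tcp_pos: [0.5731, -0.109, 0.2269]
eef_rot: [-179.9, 0.1, -88.0]
contact_force: [0.2, 0.4, 0.1]
gripper_width: 0.0188
```

```bash
python3 go.py .5668 .0707 .225
```

```text
[ 0.5731 -0.109   0.2269] [-1.7991e+02  5.0000e-02 -8.8010e+01] [0.16 0.39 0.09] 0.0188 8.0
case mm [  0.7 -89.7 226.9]
target [0.5668 0.0707 0.225 ] shift [-1.798  0.     0.021]
```

Request:
apply_moves:
  slide:
    - [-0.3,0,0]
    - [-0.3,0,0]
    - [-0.3,0,0]
    - [-0.3,0,0]
    - [-0.3,0,0]
    - [-0.2,0,0]
    - [-0.098,0,0]
    - [0,0,0]
  turn:
    - [0,0,0]
    - [0,0,0]
    - [0,0,0]
    - [0,0,0]
    - [0,0,0]
    - [0,0,0]
    - [0,0,0]
    - [0,0,0]
  jaw: [0,0,0,0,0,0,0,0]

```text
time_s: 8.8
tcp_pos: [0.5662, 0.0714, 0.2255]
eef_rot: [179.9, -0.0, -87.9]
contact_force: [-0.3, -0.1, -0.1]
gripper_width: 0.0826
```

```bash
python3 go.py .5668 .0707 .164; python3 - <<'E'
from h import *
o=grab("f")
for n,b in (("top",(255,170,150,90)),("scene",(275,125,120,95))):
    x,y,w,h=b; cv2.imwrite(f"pics/f_{n}_c.png",cv2.resize(o[n]["pixels"][y:y+h,x:x+w],None,fx=5.3,fy=5.3,interpolation=cv2.INTER_CUBIC))
E
```

```text
[0.5662 0.0714 0.2255] [ 1.7991e+02 -2.0000e-02 -8.7920e+01] [-0.33 -0.12 -0.14] 0.0826 8.8
case mm [2.000e-01 9.080e+01 2.255e+02]
target [0.5668 0.0707 0.164 ] shift [ 0.007 -0.007  0.615]
```

View pics/f_scene_c.png

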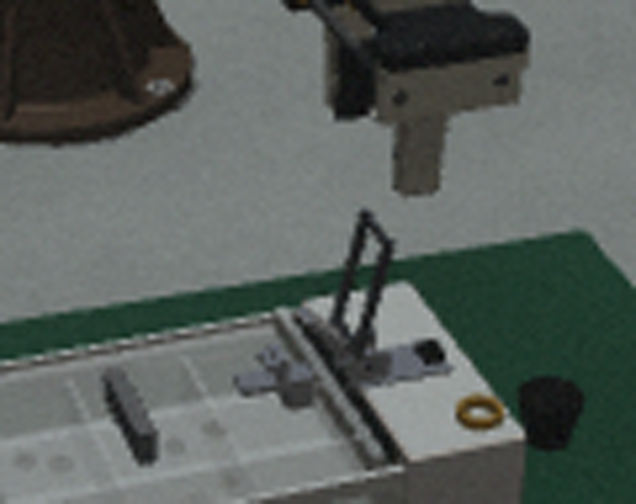

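The gripper is above the upright bail (bar at (378,225) in the crop). I'll descend and pinch.

Request:
apply_moves:
  slide:
    - [0,0,0.2]
    - [0,0,0.2]
    - [0,0,0.15]
    - [0,0,0.065]
    - [0,0,0]
    - [0,0,0]
  turn:
    - [0,0,0]
    - [0,0,0]
    - [0,0,0]
    - [0,0,0]
    - [0,0,0]
    - [0,0,0]
  jaw: [0,0,0,0,0.3,0.4]
  newtons: 8

```text
time_s: 9.5
tcp_pos: [0.567, 0.0701, 0.1657]
eef_rot: [-180.0, -0.0, -88.0]
contact_force: [-0.6, -0.4, -0.2]
gripper_width: 0.0771
```

```bash
python3 go.py .5668 .0707 .164; python3 - <<'E'
from h import *
o=grab("g")
for n,b in (("top",(255,170,150,90)),("scene",(275,125,120,95))):
    x,y,w,h=b; cv2.imwrite(f"pics/g_{n}_c.png",cv2.resize(o[n]["pixels"][y:y+h,x:x+w],None,fx=5.3,fy=5.3,interpolation=cv2.INTER_CUBIC))
E
```

```text
[0.567  0.0701 0.1657] [-179.96   -0.    -88.03] [-0.64 -0.36 -0.15] 0.0771 9.5
case mm [  0.9  89.6 165.7]
target [0.5668 0.0707 0.164 ] shift [-0.006  0.002  0.017]
```

View pics/g_scene_c.png

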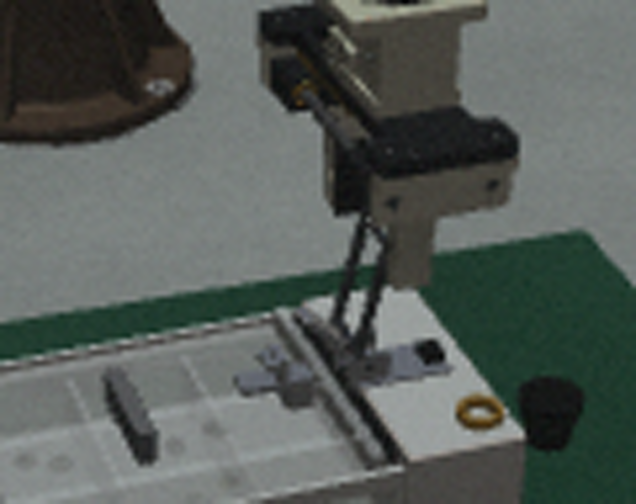

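```bash
python3 - <<'E'
from h import *
d=load("g")["scene"]
def c(P): return ((proj(d,P)+.5-[275,125])*5.3).round(0)
t=r.get_state()["tcp_pos"]; print(t)
print("pad inner near", c([t+[.0385,-.0095,-.014],t+[.0385,.0095,-.014]]))
print("bar +x end", c([[.586,.0707,.160]]), "bar -x", c([[.548,.0695,.160]]))
E
```

```text
[0.56709015 0.07048192 0.16601597]
pad inner near [[384. 281.]
 [416. 276.]]
bar +x end [[389. 249.]] bar -x [[364. 217.]]
```

Request:
apply_moves:
  slide:
    - [0,0,0]
    - [0,0,0]
    - [0,0,0]
    - [0,0,0]
    - [0,0,0]
    - [0,0,0]
  turn:
    - [0,0,0]
    - [0,0,0]
    - [0,0,0]
    - [0,0,0]
    - [0,0,0]
    - [0,0,0]
  jaw: [0.45,0.48,0.51,0.54,0.57,0.6]
  newtons: 8

```text
time_s: 10.2
tcp_pos: [0.5671, 0.0707, 0.1653]
eef_rot: [-179.9, 0.0, -88.0]
contact_force: [1.8, -0.1, 0.8]
gripper_width: 0.0395
```

```bash
python3 go.py; python3 - <<'E'
from h import *
o=grab("i")
for n,b in (("scene",(275,125,120,95)),):
    x,y,w,h=b; cv2.imwrite(f"pics/i_{n}_c.png",cv2.resize(o[n]["pixels"][y:y+h,x:x+w],None,fx=5.3,fy=5.3,interpolation=cv2.INTER_CUBIC))
E
```

```text
[0.5671 0.0707 0.1653] [-1.7994e+02  1.0000e-02 -8.8000e+01] [ 1.76 -0.1   0.77] 0.0395 10.2
case mm [  1.   90.1 165.3]
```

View pics/i_scene_c.png

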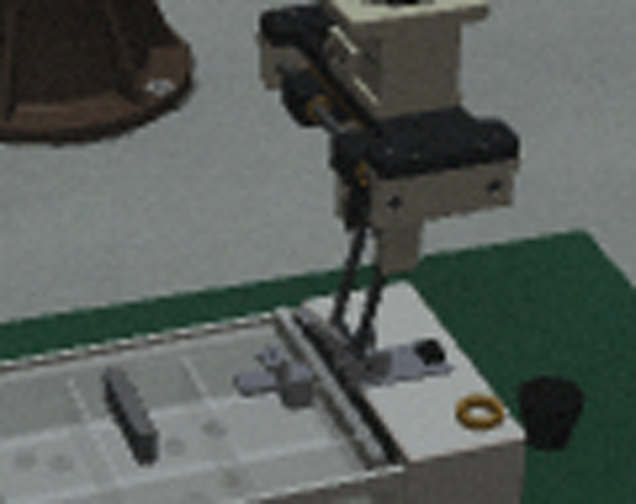

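The bail is pinched at 39.5 mm, matching its 40 mm width, with no notable load. To get the lever on the right side of the linkage I'll swing the bar forward, find the straight position (88 mm from the pivot) by feel, then tip the bail over.

Request:
apply_moves:
  slide:
    - [0.03,-0.003,-0.003]
    - [0.05,0,-0.006]
    - [0.05,0,-0.006]
    - [0.05,0,-0.002]
    - [0.05,0,0]
    - [0,0,0]
  turn:
    - [0,0,0]
    - [0,0,0]
    - [0,0,0]
    - [0,0,0]
    - [0,0,0]
    - [0,0,0]
  jaw: [0.6,0.6,0.6,0.6,0.6,0.6]
  newtons: 12

```text
time_s: 10.9
tcp_pos: [0.5677, 0.0469, 0.1667]
eef_rot: [-180.0, 0.0, -88.1]
contact_force: [3.6, 0.7, -2.9]
gripper_width: 0.0398
```

```bash
python3 go.py; python3 - <<'E'
from h import *
o=grab("j")
for n,b in (("scene",(275,125,120,95)),):
    x,y,w,h=b; cv2.imwrite(f"pics/j_{n}_c.png",cv2.resize(o[n]["pixels"][y:y+h,x:x+w],None,fx=6,fy=6,interpolation=cv2.INTER_CUBIC))
E
```

```text
[0.5677 0.0469 0.1667] [-179.99    0.    -88.05] [ 3.6   0.74 -2.95] 0.0398 10.9
case mm [  0.8  66.3 166.7]
```

View pics/j_scene_c.png

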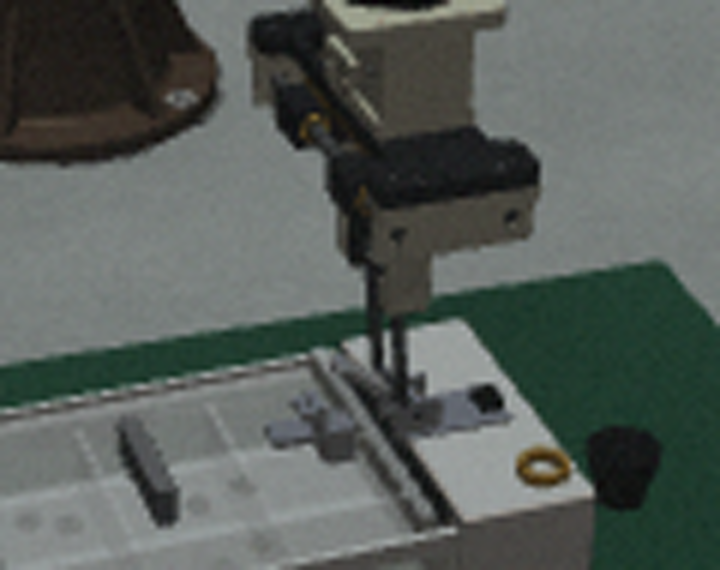

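```bash
cat > ov.py <<'E'
import sys; from h import *
from go import C0,RC
def ov(tag,lev,bar=None,box=(275,125,120,95),s=6):
    d=load(tag)["scene"]; x,y,w,h=box
    im=cv2.resize(d["pixels"][y:y+h,x:x+w],None,fx=s,fy=s,interpolation=cv2.INTER_CUBIC)
    f=lambda q: tuple(int(v) for v in (proj(d,C0+RC@(np.array(q)/1000))[0]+.5-[x,y])*s)
    for L,c in zip(lev,[(0,0,255),(0,255,255),(255,0,255),(255,128,0)]):
        a=np.radians(L)
        for X in(-9,9): cv2.line(im,f((X,82,78)),f((X,82+52*np.cos(a),78+52*np.sin(a))),c,1)
        if bar:
            for X in(-17.5,17.5): cv2.line(im,f((X,82+18*np.cos(a),78+18*np.sin(a))),f((X,*bar)),c,1)
    cv2.imwrite(f"pics/{tag}_ov.png",im)
E
python3 - <<'E'
import sys; sys.argv=["x"]
from ov import *
ov("a",[115,126,137],(90,160)); import shutil; shutil.move("pics/a_ov.png","pics/a_ov1.png")
ov("j",[100,126,140,150],None)
E
```

```text
[0.5677 0.0473 0.1668] [-179.99   -0.    -88.03] [ 3.25  1.2  -3.29] 0.0395 11.0
case mm [  0.9  66.7 166.8]
```

View pics/a_ov1.png

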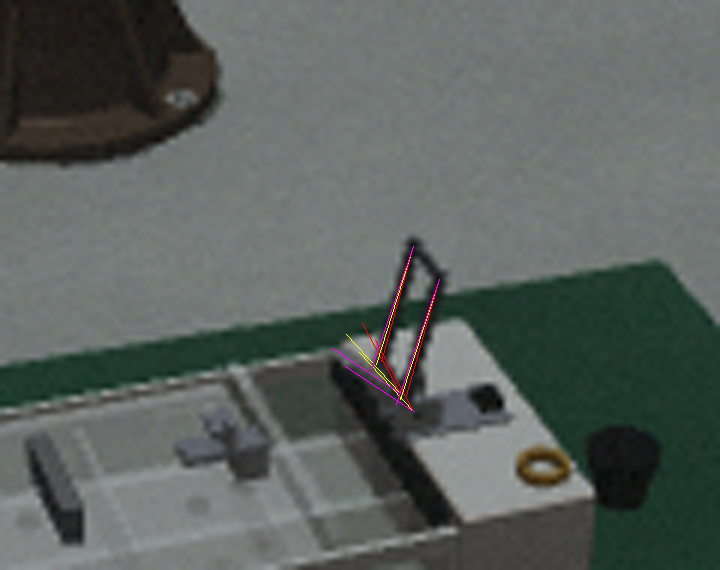

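View pics/j_ov.png

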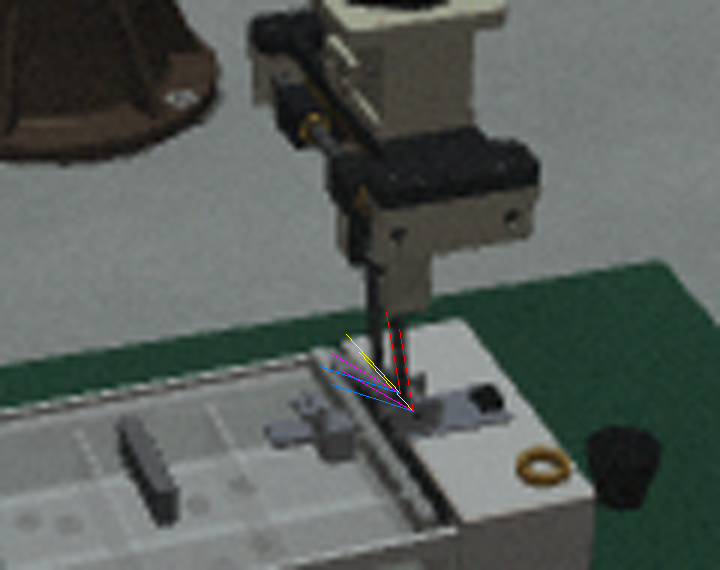

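Request:
apply_moves:
  slide:
    - [0.002,-0.005,-0.01]
    - [0,0,0]
  turn:
    - [0,0,0]
    - [0,0,0]
  jaw: [0.6,0.6]

```text
time_s: 11.2
tcp_pos: [0.5678, 0.0476, 0.1673]
eef_rot: [179.9, 0.0, -88.0]
contact_force: [4.5, 2.1, -6.5]
gripper_width: 0.0394
```

Request:
apply_moves:
  slide:
    - [0.001,0,-0.005]
    - [0,0,0]
  turn:
    - [0,0,0]
    - [0,0,0]
  jaw: [0.6,0.6]

```text
time_s: 11.4
tcp_pos: [0.5677, 0.0474, 0.1677]
eef_rot: [179.9, 0.0, -88.0]
contact_force: [3.6, 1.4, -9.6]
gripper_width: 0.0399
```

Request:
apply_moves:
  slide:
    - [0.001,0,-0.005]
    - [0,0,0]
  turn:
    - [0,0,0]
    - [0,0,0]
  jaw: [0.6,0.6]

```text
time_s: 11.6
tcp_pos: [0.5678, 0.0472, 0.1684]
eef_rot: [179.9, 0.0, -88.0]
contact_force: [4.0, 1.7, -10.3]
gripper_width: 0.0396
```

Request:
apply_moves:
  slide:
    - [-0.002,0,0.012]
    - [0,0,0]
  turn:
    - [0,0,0]
    - [0,0,0]
  jaw: [0.6,0.6]

```text
time_s: 11.8
tcp_pos: [0.568, 0.0471, 0.1682]
eef_rot: [180.0, -0.0, -88.0]
contact_force: [0.1, 0.8, -1.5]
gripper_width: 0.0397
```

```bash
python3 - <<'E'
import sys; sys.argv=["x"]
from ov import *
o=grab("k")
d=o["scene"]["pixels"]
for t in ("a","k"):
    p=load(t)["scene"]["pixels"][155:205,320:370]; cv2.imwrite(f"pics/{t}_z.png",cv2.convertScaleAbs(cv2.resize(p,None,fx=11,fy=11,interpolation=cv2.INTER_CUBIC),alpha=1.6,beta=10))
cv2.imwrite("pics/k_both.png",np.hstack([cv2.resize(cv2.imread(f"pics/{t}_z.png"),(400,400)) for t in "ak"]))
E
```

```text
[0.568  0.0471 0.1682] [ 1.800e+02 -3.000e-02 -8.799e+01] [ 0.1   0.77 -1.54] 0.0397 11.8
case mm [  1.1  66.5 168.2]
```

View pics/k_both.png

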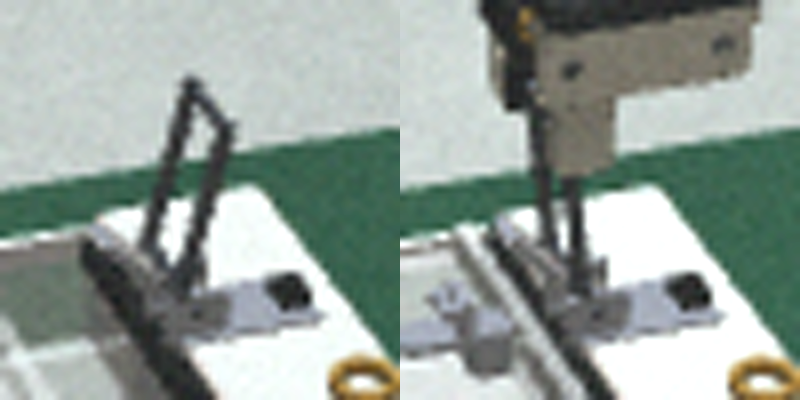

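```bash
cat > arc.py <<'E'
import numpy as np
def plan(pin,R,off,phis,ths,start=None):
    P=[]
    for p,t in zip(phis,ths):
        a,b=np.radians(p),np.radians(t)
        P.append([pin[0]+R*np.cos(a)-off*np.sin(b),pin[1]+R*np.sin(a)+off*np.cos(b)])
    if start is not None: P[0]=list(start)
    for i in range(1,len(P)):
        b=np.radians(ths[i-1]); dy,dz=np.subtract(P[i],P[i-1])
        print(phis[i],ths[i],np.round(P[i],1),"slide x %.4f z %.4f turn y %.4f"%((-np.cos(b)*dy-np.sin(b)*dz)/100,(np.sin(b)*dy-np.cos(b)*dz)/100,-np.radians(ths[i]-ths[i-1])/1.5))
E
python3 -c "
from arc import plan
plan((70,91.5),69.6,6.8,[93,97,101,105,109,113,117,121,125,129,133,137,141,145],[0,0,0,4,8,12,16,20,24,28,32,36,40,44],(66.5,168.2))"
```

```text
97 0 [ 61.5 167.4] slide x 0.0498 z 0.0082 turn y -0.0000
101 0 [ 56.7 166.6] slide x 0.0480 z 0.0076 turn y -0.0000
105 4 [ 51.5 165.5] slide x 0.0521 z 0.0111 turn y -0.0465
109 8 [ 46.4 164. ] slide x 0.0521 z 0.0111 turn y -0.0465
113 12 [ 41.4 162.2] slide x 0.0521 z 0.0111 turn y -0.0465
117 16 [ 36.5 160.1] slide x 0.0521 z 0.0111 turn y -0.0465
121 20 [ 31.8 157.5] slide x 0.0521 z 0.0111 turn y -0.0465
125 24 [ 27.3 154.7] slide x 0.0521 z 0.0111 turn y -0.0465
129 28 [ 23.  151.6] slide x 0.0521 z 0.0111 turn y -0.0465
133 32 [ 18.9 148.2] slide x 0.0521 z 0.0111 turn y -0.0465
137 36 [ 15.1 144.5] slide x 0.0521 z 0.0111 turn y -0.0465
141 40 [ 11.5 140.5] slide x 0.0521 z 0.0111 turn y -0.0465
145 44 [  8.3 136.3] slide x 0.0521 z 0.0111 turn y -0.0465
```

Nicely uniform. First rows, with checks.

Request:
apply_moves:
  slide:
    - [0.05,0,0.008]
    - [0.048,0,0.008]
    - [0,0,0]
  turn:
    - [0,0,0]
    - [0,0,0]
    - [0,0,0]
  jaw: [0.6,0.6,0.6]

```text
time_s: 12.2
tcp_pos: [0.5686, 0.037, 0.1659]
eef_rot: [-180.0, 0.0, -88.0]
contact_force: [0.7, 1.5, -2.5]
gripper_width: 0.0398
```

Request:
apply_moves:
  slide:
    - [0.052,0,0.011]
    - [0.052,0,0.011]
    - [0,0,0]
  turn:
    - [0,-0.0465,0]
    - [0,-0.0465,0]
    - [0,0,0]
  jaw: [0.6,0.6,0.6]

```text
time_s: 12.5
tcp_pos: [0.5688, 0.0263, 0.1627]
eef_rot: [180.0, 8.1, -88.2]
contact_force: [1.3, 4.1, -7.7]
gripper_width: 0.0398
```

```bash
python3 go.py
```

```text
[0.5688 0.0263 0.1627] [179.97   8.14 -88.19] [ 1.29  4.09 -7.72] 0.0398 12.5
case mm [  1.2  45.7 162.7]
```

Request:
apply_moves:
  slide:
    - [-0.003,0,0.009]
    - [0,0,0]
  turn:
    - [0,0,0]
    - [0,0,0]
  jaw: [0.6,0.6]

```text
time_s: 12.7
tcp_pos: [0.569, 0.0274, 0.163]
eef_rot: [-180.0, 7.9, -88.0]
contact_force: [0.7, 0.3, -0.6]
gripper_width: 0.0399
```

```bash
python3 go.py; python3 - <<'E'
import sys; sys.argv=["x"]
from h import *
o=grab("l")
p=o["scene"]["pixels"][140:200,310:385]; cv2.imwrite("pics/l_z.png",cv2.convertScaleAbs(cv2.resize(p,None,fx=10,fy=10,interpolation=cv2.INTER_CUBIC),alpha=1.6,beta=10))
E
```

```text
[0.569  0.0274 0.163 ] [-179.99    7.87  -87.98] [ 0.65  0.32 -0.6 ] 0.0399 12.7
case mm [  1.4  46.8 163. ]
```

View pics/l_z.png

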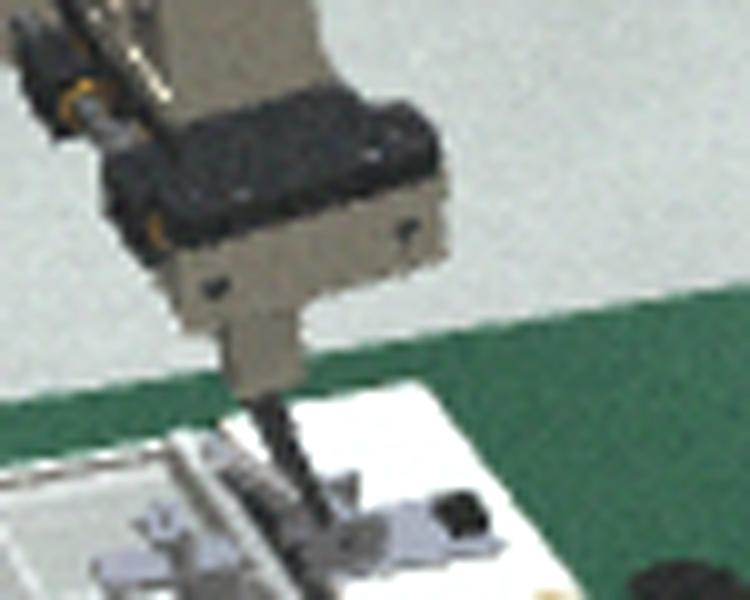

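The lever has stayed at about 130° (tip at (220,440)) and the bail leans forward. I'll continue round the pin.

Request:
apply_moves:
  slide:
    - [0.05,0,0.012]
    - [0.05,0,0.012]
    - [0,0,0]
  turn:
    - [0,-0.0465,0]
    - [0,-0.0465,0]
    - [0,0,0]
  jaw: [0.6,0.6,0.6]

```text
time_s: 13.1
tcp_pos: [0.5692, 0.0173, 0.1583]
eef_rot: [180.0, 16.1, -88.1]
contact_force: [0.6, 0.9, -2.4]
gripper_width: 0.0401
```

Request:
apply_moves:
  slide:
    - [0.05,0,0.014]
    - [0,0,0]
  turn:
    - [0,-0.0465,0]
    - [0,0,0]
  jaw: [0.6,0.6]

```text
time_s: 13.3
tcp_pos: [0.5693, 0.0128, 0.1555]
eef_rot: [180.0, 20.0, -88.1]
contact_force: [0.4, 0.1, 0.7]
gripper_width: 0.0397
```

Request:
apply_moves:
  slide:
    - [0.05,0,0.014]
    - [0,0,0]
  turn:
    - [0,-0.0465,0]
    - [0,0,0]
  jaw: [0.6,0.6]

```text
time_s: 13.5
tcp_pos: [0.5695, 0.0084, 0.1524]
eef_rot: [179.9, 23.9, -88.1]
contact_force: [-0.3, -0.6, 0.7]
gripper_width: 0.0398
```

Request:
apply_moves:
  slide:
    - [0.05,0,0.013]
    - [0.05,0,0.013]
    - [0,0,0]
  turn:
    - [0,-0.0465,0]
    - [0,-0.0465,0]
    - [0,0,0]
  jaw: [0.6,0.6,0.6]

```text
time_s: 13.8
tcp_pos: [0.5697, -0.0001, 0.1451]
eef_rot: [179.9, 31.9, -88.2]
contact_force: [-0.2, -2.7, 1.1]
gripper_width: 0.0398
```

Request:
apply_moves:
  slide:
    - [0.05,0,0.013]
    - [0.05,0,0.013]
    - [0,0,0]
  turn:
    - [0,-0.0465,0]
    - [0,-0.0465,0]
    - [0,0,0]
  jaw: [0.6,0.6,0.6]

```text
time_s: 14.1
tcp_pos: [0.5699, -0.0075, 0.137]
eef_rot: [179.8, 39.9, -88.2]
contact_force: [-0.7, -5.2, 3.5]
gripper_width: 0.0396
```

```bash
python3 go.py; python3 - <<'E'
import sys; sys.argv=["x"]
from h import *
o=grab("m")
p=o["scene"]["pixels"][140:200,310:385]; cv2.imwrite("pics/m_z.png",cv2.convertScaleAbs(cv2.resize(p,None,fx=10,fy=10,interpolation=cv2.INTER_CUBIC),alpha=1.6,beta=10))
E
```

```text
[ 0.5699 -0.0075  0.137 ] [179.81  39.86 -88.24] [-0.66 -5.2   3.53] 0.0396 14.1
case mm [  1.1  11.9 137. ]
```

View pics/m_z.png

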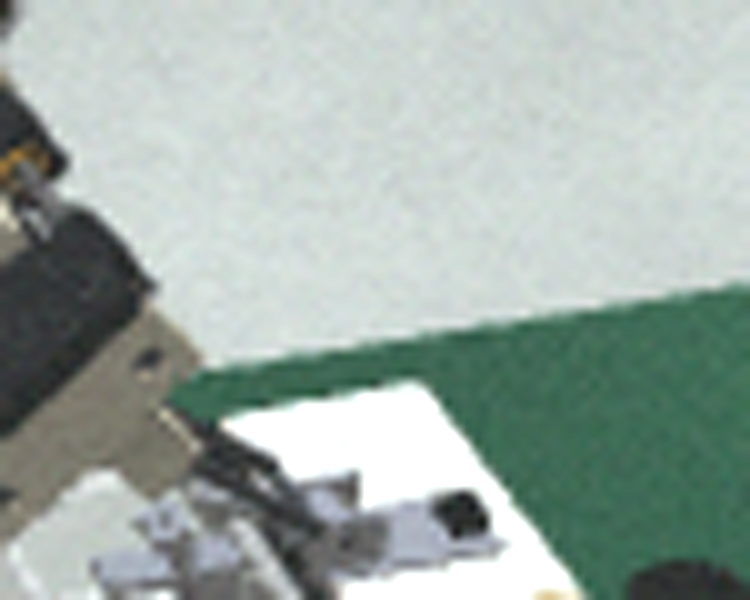

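Request:
apply_moves:
  slide:
    - [0.002,0,-0.012]
    - [0.05,0,0.004]
    - [0.05,0,0.004]
    - [0,0,0]
  turn:
    - [0,0,0]
    - [0,-0.0465,0]
    - [0,0,0]
    - [0,0,0]
  jaw: [0.6,0.6,0.6,0.6]

```text
time_s: 14.6
tcp_pos: [0.5701, -0.0125, 0.1308]
eef_rot: [179.8, 43.9, -88.2]
contact_force: [1.5, 2.6, -0.9]
gripper_width: 0.0398
```

```bash
python3 go.py; python3 - <<'E'
import sys; sys.argv=["x"]
from h import *
o=grab("n")
p=o["scene"]["pixels"][140:200,310:385]; cv2.imwrite("pics/n_z.png",cv2.convertScaleAbs(cv2.resize(p,None,fx=10,fy=10,interpolation=cv2.INTER_CUBIC),alpha=1.6,beta=10))
E
```

```text
[ 0.5701 -0.0125  0.1308] [179.82  43.92 -88.17] [ 1.45  2.58 -0.91] 0.0398 14.6
case mm [  1.1   6.8 130.8]
```

View pics/n_z.png

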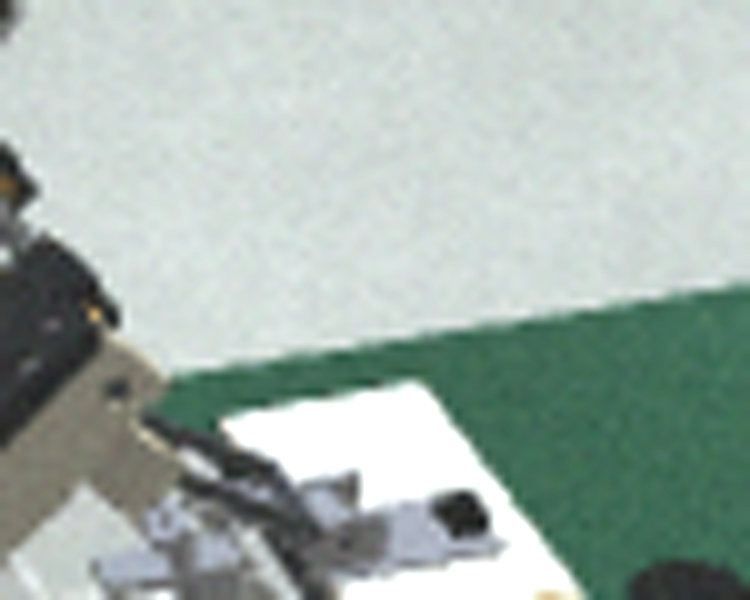

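Request:
apply_moves:
  slide:
    - [0.035,0,0.036]
    - [0,0,0]
  turn:
    - [0,0,0]
    - [0,0,0]
  jaw: [0.6,0.6]

```text
time_s: 14.9
tcp_pos: [0.5704, -0.0139, 0.127]
eef_rot: [-179.9, 43.8, -87.9]
contact_force: [0.4, -4.4, 3.0]
gripper_width: 0.0398
```

Request:
apply_moves:
  slide:
    - [0.035,0,0.036]
    - [0,0,0]
  turn:
    - [0,0,0]
    - [0,0,0]
  jaw: [0.6,0.6]

```text
time_s: 15.1
tcp_pos: [0.5705, -0.015, 0.122]
eef_rot: [-179.9, 43.7, -87.9]
contact_force: [0.3, -8.2, 5.6]
gripper_width: 0.0398
```

```bash
python3 go.py; python3 - <<'E'
import sys; sys.argv=["x"]
from h import *
o=grab("o")
p=o["scene"]["pixels"][140:200,310:385]; cv2.imwrite("pics/o_z.png",cv2.convertScaleAbs(cv2.resize(p,None,fx=10,fy=10,interpolation=cv2.INTER_CUBIC),alpha=1.6,beta=10))
E
```

```text
[ 0.5705 -0.015   0.122 ] [-179.89   43.7   -87.9 ] [ 0.31 -8.2   5.57] 0.0398 15.1
case mm [  1.5   4.4 122. ]
```

View pics/o_z.png

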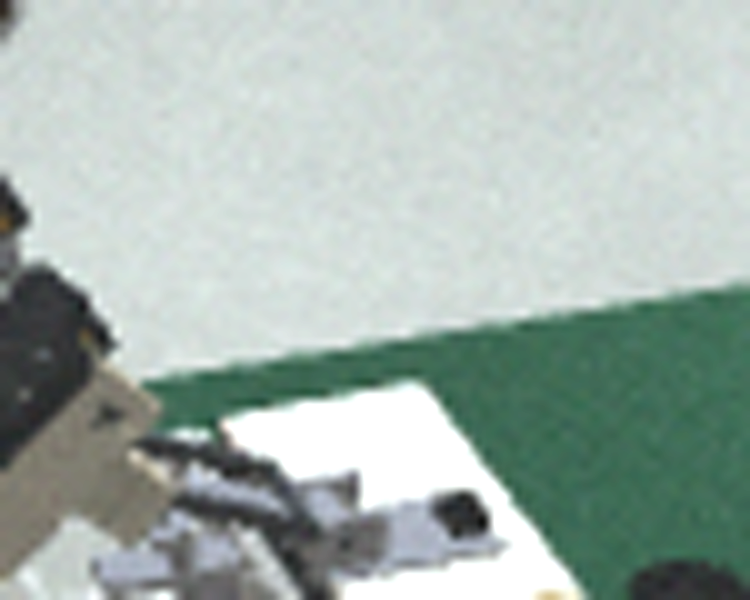

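```bash
python3 - <<'E'
import sys; sys.argv=["x"]
from ov import *
import shutil
for t,b in (("n",(11.5,126)),("o",(9.1,117))):
    ov(t,[125,140,155],None,box=(310,170,50,35),s=15)
a=cv2.imread("pics/n_ov.png");b=cv2.imread("pics/o_ov.png");cv2.imwrite("pics/no.png",cv2.convertScaleAbs(cv2.resize(np.vstack([a,b]),None,fx=.55,fy=.55),alpha=1.5))
E
```

```text
[ 0.5705 -0.0148  0.1223] [-179.88   43.72  -87.89] [-0.71 -9.61  4.32] 0.0397 15.2
case mm [  1.5   4.5 122.3]
```

View pics/no.png

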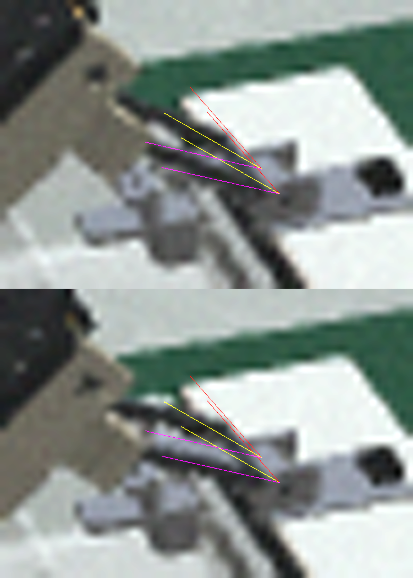

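Request:
apply_moves:
  slide:
    - [0.002,0,-0.01]
    - [0.052,0,0.014]
    - [0.052,0,0.017]
    - [0,0,0]
  turn:
    - [0,0,0]
    - [0,-0.03,0]
    - [0,-0.03,0]
    - [0,0,0]
  jaw: [0.6,0.6,0.6,0.6]

```text
time_s: 15.6
tcp_pos: [0.5702, -0.0194, 0.1115]
eef_rot: [179.8, 49.2, -88.2]
contact_force: [1.1, -1.0, 0.8]
gripper_width: 0.0397
```

```bash
python3 go.py; python3 - <<'E'
import sys; sys.argv=["x"]
from ov import *
grab("p"); ov("p",[140,155,170],None,box=(310,170,50,35),s=15)
E
```

```text
[ 0.5702 -0.0194  0.1115] [179.84  49.16 -88.21] [ 1.07 -0.97  0.78] 0.0397 15.6
case mm [  1.   -0.  111.5]
[ 0.5702 -0.0194  0.1115] [179.84  49.16 -88.21] [ 1.07 -0.97  0.78] 0.0397 15.6
case mm [  1.   -0.  111.5]
```

View pics/p_ov.png

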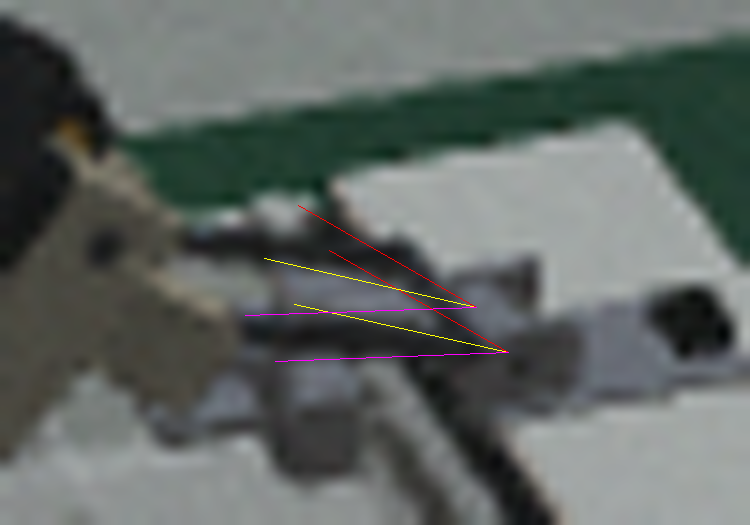

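Request:
apply_moves:
  slide:
    - [0.05,0,0.02]
    - [0,0,0]
  turn:
    - [0,-0.02,0]
    - [0,0,0]
  jaw: [0.6,0.6]

```text
time_s: 15.9
tcp_pos: [0.5703, -0.0206, 0.107]
eef_rot: [179.9, 50.9, -88.1]
contact_force: [0.1, -2.0, 0.7]
gripper_width: 0.0395
```

Request:
apply_moves:
  slide:
    - [0.05,0,0.023]
    - [0,0,0]
  turn:
    - [0,-0.02,0]
    - [0,0,0]
  jaw: [0.6,0.6]

```text
time_s: 16.1
tcp_pos: [0.5704, -0.0218, 0.1011]
eef_rot: [179.8, 52.7, -88.2]
contact_force: [1.2, 0.7, 0.4]
gripper_width: 0.0397
```

```bash
python3 - <<'E'
import sys; sys.argv=["x"]
from ov import *
grab("q"); ov("q",[140,155,170],None,box=(310,170,50,35),s=15)
E
```

```text
[ 0.5704 -0.0218  0.1011] [179.85  52.7  -88.19] [1.22 0.67 0.41] 0.0397 16.1
case mm [  1.1  -2.4 101.1]
```

View pics/q_ov.png

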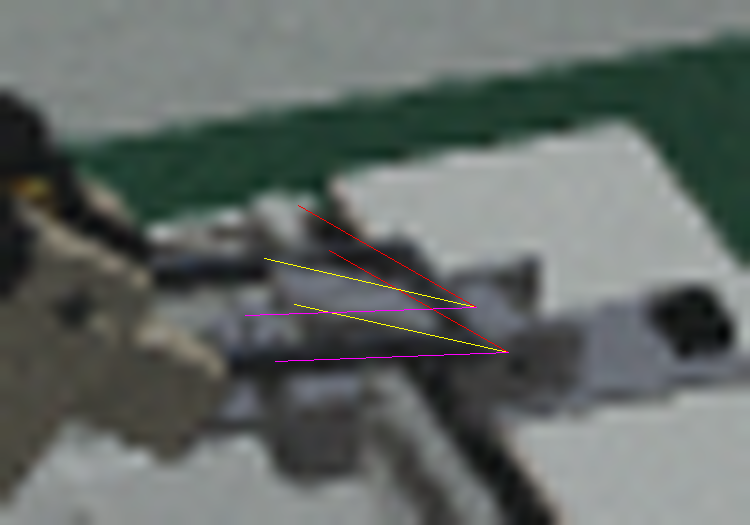

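The bail bar is now past straight and below the lever line, with low forces. Next, down a little and then +y, so the lever folds back up.

Request:
apply_moves:
  slide:
    - [0.035,0,0.02]
    - [0.03,0,0.022]
    - [0,0,0]
  turn:
    - [0,0,0]
    - [0,0,0]
    - [0,0,0]
  jaw: [0.6,0.6,0.6]
  newtons: 18

```text
time_s: 16.5
tcp_pos: [0.5706, -0.0223, 0.0942]
eef_rot: [180.0, 52.6, -88.0]
contact_force: [0.6, 1.7, 1.1]
gripper_width: 0.0396
```

Request:
apply_moves:
  slide:
    - [-0.012,0,0.016]
    - [0,0,0]
  turn:
    - [0,0,0]
    - [0,0,0]
  jaw: [0.6,0.6]

```text
time_s: 16.7
tcp_pos: [0.5707, -0.0219, 0.0945]
eef_rot: [-179.9, 52.4, -88.0]
contact_force: [-0.5, -4.6, 1.6]
gripper_width: 0.0396
```

Request:
apply_moves:
  slide:
    - [-0.012,0,0.016]
    - [0,0,0]
  turn:
    - [0,0,0]
    - [0,0,0]
  jaw: [0.6,0.6]

```text
time_s: 16.9
tcp_pos: [0.5706, -0.0203, 0.0946]
eef_rot: [-179.9, 52.4, -88.0]
contact_force: [-0.1, -5.2, 0.9]
gripper_width: 0.0397
```

Request:
apply_moves:
  slide:
    - [-0.012,0,0.016]
    - [-0.012,0,0.016]
    - [0,0,0]
  turn:
    - [0,0,0]
    - [0,0,0]
    - [0,0,0]
  jaw: [0.6,0.6,0.6]

```text
time_s: 17.2
tcp_pos: [0.5705, -0.0157, 0.0947]
eef_rot: [-179.9, 52.4, -88.0]
contact_force: [0.6, -4.9, 3.1]
gripper_width: 0.0395
```

```bash
python3 go.py; python3 - <<'E'
import sys; sys.argv=["x"]
from ov import *
grab("s"); ov("s",[110,140],None,box=(310,170,50,35),s=15)
E
```

```text
[ 0.5705 -0.0157  0.0947] [-179.93   52.43  -87.96] [ 0.55 -4.91  3.06] 0.0395 17.2
case mm [ 1.4  3.6 94.7]
[ 0.5705 -0.0157  0.0947] [-179.93   52.43  -87.96] [ 0.55 -4.91  3.06] 0.0395 17.2
case mm [ 1.4  3.6 94.7]
```

View pics/s_ov.png

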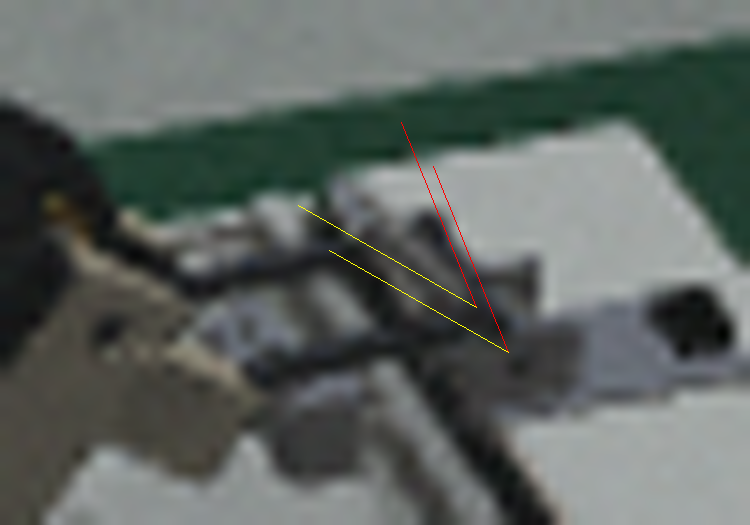

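```bash
cat > mv.py <<'E'
import numpy as np
def plan(bars,ths,off,start):
    P=[np.array(start,float)]
    for b,t in list(zip(bars,ths))[1:]:
        a=np.radians(t); P.append(np.array(b)-off*np.array([np.sin(a),-np.cos(a)]))
    for i in range(1,len(P)):
        b=np.radians(ths[i-1]); dy,dz=P[i]-P[i-1]
        print(ths[i],P[i].round(1),"slide x %.3f z %.3f turn y %.4f"%((-np.cos(b)*dy-np.sin(b)*dz)/100,(np.sin(b)*dy-np.cos(b)*dz)/100,-np.radians(ths[i]-ths[i-1])/1.5))
E
python3 -c "
from mv import *
n=9
ths=list(np.linspace(52,0,n)); bars=[(1.3+9.7*i/8,96.5-2.5*i/8) for i in range(n)]
plan(bars,ths,-3,(3.6,94.7))"
```

```text
45.5 [ 4.7 94.1] slide x -0.002 z 0.012 turn y 0.0756
39.0 [ 5.6 93.5] slide x -0.003 z 0.011 turn y 0.0756
32.5 [ 6.5 93. ] slide x -0.004 z 0.010 turn y 0.0756
26.0 [ 7.5 92.6] slide x -0.005 z 0.009 turn y 0.0756
19.5 [ 8.4 92.1] slide x -0.006 z 0.008 turn y 0.0756
13.0 [ 9.2 91.7] slide x -0.007 z 0.007 turn y 0.0756
6.5 [10.1 91.3] slide x -0.008 z 0.006 turn y 0.0756
0.0 [11. 91.] slide x -0.008 z 0.004 turn y 0.0756
```

Request:
apply_moves:
  slide:
    - [-0.002,0,0.012]
    - [-0.003,0,0.011]
    - [-0.004,0,0.01]
    - [-0.005,0,0.009]
    - [0,0,0]
  turn:
    - [0,0.0756,0]
    - [0,0.0756,0]
    - [0,0.0756,0]
    - [0,0.0756,0]
    - [0,0,0]
  jaw: [0.6,0.6,0.6,0.6,0.6]

```text
time_s: 17.8
tcp_pos: [0.5704, -0.0087, 0.0944]
eef_rot: [-179.8, 26.3, -87.7]
contact_force: [2.0, -2.3, 1.1]
gripper_width: 0.0399
```

```bash
python3 go.py; python3 - <<'E'
import sys; sys.argv=["x"]
from ov import *
grab("t"); ov("t",[90,120],None,box=(310,160,50,40),s=14)
E
```

```text
[ 0.5704 -0.0087  0.0944] [-179.77   26.32  -87.65] [ 2.02 -2.27  1.11] 0.0399 17.8
case mm [ 1.6 10.7 94.4]
[ 0.5704 -0.0087  0.0944] [-179.77   26.32  -87.65] [ 2.02 -2.27  1.11] 0.0399 17.8
case mm [ 1.6 10.7 94.4]
```

View pics/t_ov.png

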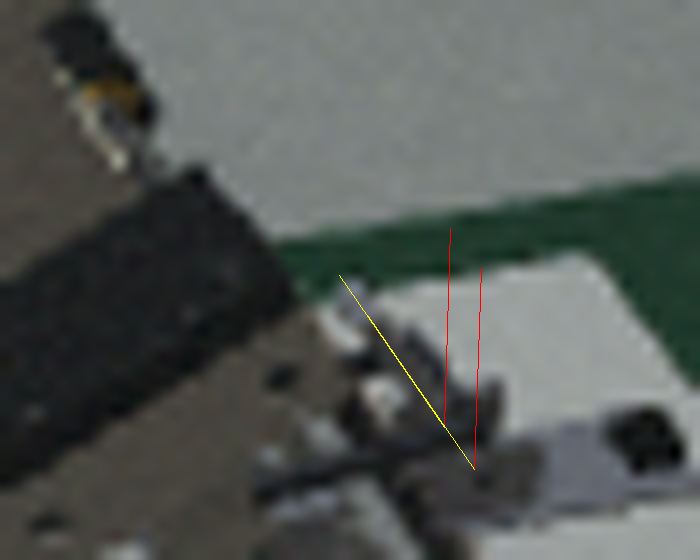

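```bash
cat > armline.py <<'E'
import sys; sys.argv=["x"]
from ov import *
def pl(tag,box,s,pts,X):
    d=load(tag)["scene"]; out=[]
    for p in pts:
        u,v=box[0]+(p[0]+.5)/s-.5,box[1]+(p[1]+.5)/s-.5
        o,q=ray(d,u,v); o=RC.T@(o-C0)*1000; q=RC.T@q
        out.append((o+q*(X-o[0])/q[0])[1:].round(1))
    return out
E
python3 - <<'E'
from armline import *
print(pl("t",(310,160),14,[(260,490),(330,473),(400,457)],17.5))
print("lever tip", pl("t",(310,160),14,[(350,275),(370,290)],0))
import pickle
d=load("t")["scene"]
p=d["pixels"][170:205,320:350]; cv2.imwrite("pics/t_zz.png",cv2.convertScaleAbs(cv2.resize(p,None,fx=20,fy=16,interpolation=cv2.INTER_CUBIC),alpha=2.2,beta=10))
E
```

```text
[ 0.5703 -0.009   0.0931] [-179.9    26.67  -87.86] [1.75 1.41 1.54] 0.0393 17.9
case mm [ 1.5 10.4 93.1]
[array([28.6, 89.3]), array([44.7, 90.3]), array([61. , 90.9])]
lever tip [array([ 55.2, 128.4]), array([ 59.9, 123.7])]
```

View pics/t_zz.png

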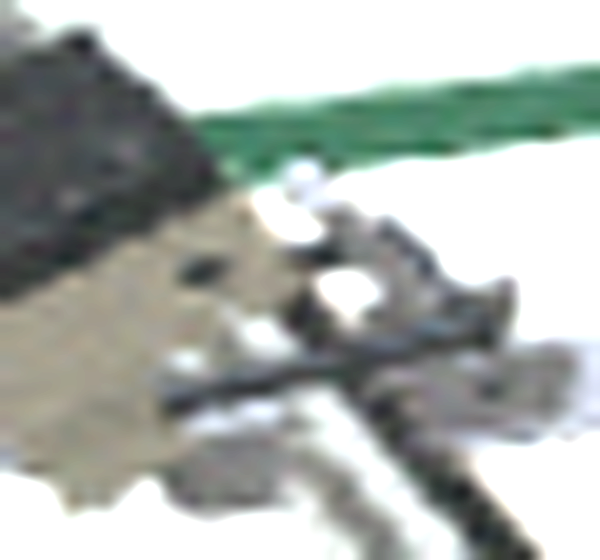

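The bail is clear of the lever, but the bar has likely crept towards the pad edge. The bail stays where it is put, so I'll let go, look, and re-pinch squarely with a vertical tool.

Request:
apply_moves:
  slide:
    - [0,0,0]
    - [0,0,0]
    - [0,0,0]
    - [0,0,-0.2]
    - [0,0,-0.3]
    - [0,0,-0.3]
    - [-0.05,0,-0.2]
    - [0,0,0]
  turn:
    - [0,0,0]
    - [0,0,0]
    - [0,0,0]
    - [0,0,0]
    - [0,0.076,0]
    - [0,0.076,0]
    - [0,0.076,0]
    - [0,0.075,0]
  jaw: [0.4,0.2,0,0,0,0,0,0]

```text
time_s: 18.7
tcp_pos: [0.5737, -0.0439, 0.1898]
eef_rot: [-179.6, 0.3, -88.1]
contact_force: [-0.3, 0.1, -0.3]
gripper_width: 0.0874
```

```bash
python3 go.py; python3 - <<'E'
from armline import *
o=grab("u")
p=o["scene"]["pixels"][150:205,305:365]; cv2.imwrite("pics/u_zz.png",cv2.convertScaleAbs(cv2.resize(p,None,fx=12,fy=10,interpolation=cv2.INTER_CUBIC),alpha=1.6,beta=10))
p=o["top"]["pixels"][180:250,260:350]; cv2.imwrite("pics/u_tt.png",cv2.convertScaleAbs(cv2.resize(p,None,fx=8,fy=8,interpolation=cv2.INTER_CUBIC),alpha=1.4))
E
```

```text
[ 0.5737 -0.0439  0.1898] [-179.59    0.31  -88.09] [-0.31  0.05 -0.25] 0.0874 18.7
case mm [  3.6 -24.6 189.8]
[ 0.5737 -0.0439  0.1898] [-179.59    0.31  -88.09] [-0.31  0.05 -0.25] 0.0874 18.7
case mm [  3.6 -24.6 189.8]
```

View pics/u_zz.png

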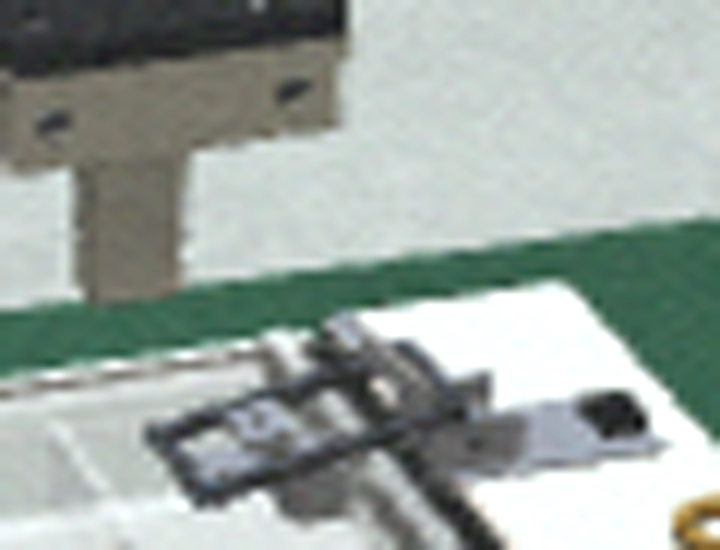

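View pics/u_tt.png

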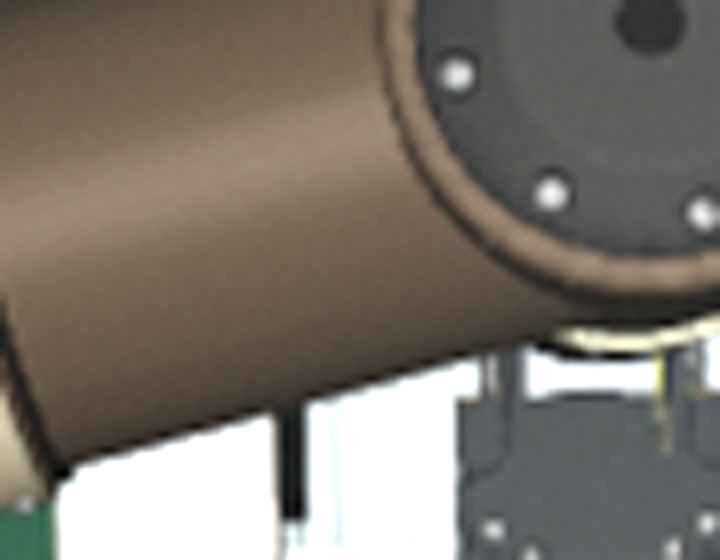

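The bail lies horizontally over the keeper (bar from (155,440) to (205,495)), and the lever leans back with its tip at (345,325). Locating the bar.

```bash
python3 - <<'E'
from armline import *
d=load("u")["scene"]
def q(p,X):
    u,v=305+(p[0]+.5)/12-.5,150+(p[1]+.5)/10-.5
    o,r_=ray(d,u,v); o=RC.T@(o-C0)*1000; r_=RC.T@r_
    return (o+r_*(X-o[0])/r_[0])[1:].round(1)
print("bar ends",q((155,438),-17.5),q((203,495),17.5))
print("near arm",q((330,450),17.5),q((440,412),17.5)); print("far arm", q((250,400),-17.5),q((340,372),-17.5))
print("lever tip",q((345,322),0))
def f(P): return ((proj(d,C0+RC@(np.array(P)/1000))[0]+.5-[305,150])*[12,10]).round(0)
for b in [(0,85),(3.6,88.5),(6,88),(3,92)]: print(b,f((-17.5,*b)),f((17.5,*b)))
print("keeper lip front corners",f((-9,20.3,88.6)),f((9,20.3,88.6)),"ledge end",f((-9,5.5,75.2)),f((9,5.5,75.2)))
dd=d["depth"]
K=[]
for v in range(185,205):
    for u in range(316,325):
        P=RC.T@(bydepth(d,u,v)-C0)*1000
        K.append(P)
K=np.array(K); K=K[(K[:,2]>82)&(abs(K[:,0])<24)]; print(K.round(0)[:40])
E
```

```text
[ 0.5709 -0.0418  0.1863] [-179.98    0.34  -87.83] [ 0.39 -0.01 -0.55] 0.0877 18.8
case mm [  1.  -22.4 186.3]
bar ends [ 6.2 76.6] [ 7.2 77.5]
near arm [41.3 86.5] [71. 94.]
far arm [32.2 85.1] [57.  90.2]
lever tip [ 51.3 120.1]
(0, 85) [132. 419.] [176. 479.]
(3.6, 88.5) [146. 408.] [190. 468.]
(6, 88) [154. 408.] [199. 468.]
(3, 92) [143. 399.] [188. 458.]
keeper lip front corners [218. 412.] [241. 443.] ledge end [163. 457.] [186. 488.]
[[-17.  24.  86.]
 [-15.  27.  86.]
 [-17.  14.  84.]
 [-17.  18.  83.]
 [-12.  19.  86.]
 [-16.  24.  83.]
 [ -3.  23.  91.]
 [-15.  10.  82.]
 [-12.  19.  82.]
 [  2.  21.  91.]
 [ -2.  22.  84.]
 [ 22.  14.  87.]
 [ 20.   8.  83.]
 [ 23.  14.  83.]]
```

The bail has settled with its bar on the ledge just before the lip, at about keeper y -18 and z 77.5. That matches the ledge height of 77.7. I'll re-pinch it squarely.

Request:
apply_moves:
  slide:
    - [-0.15,0,0.1]
    - [-0.14,0,0.2]
    - [0,0,0.25]
    - [0,0,0.2]
    - [0,0,0.1]
    - [0,0,0.1]
    - [0,0,0]
    - [0,0,0]
  turn:
    - [0,0,0]
    - [0,0,0]
    - [0,0,0]
    - [0,0,0]
    - [0,0,0]
    - [0,0,0]
    - [0,0,0]
    - [0,0,0]
  jaw: [0,0,0,0,0,0,0,0]

```text
time_s: 19.6
tcp_pos: [0.5706, -0.0134, 0.0915]
eef_rot: [-180.0, 0.5, -88.0]
contact_force: [-0.0, -0.3, 1.1]
gripper_width: 0.0875
```

```bash
python3 go.py 1.2 6.7 81.5
```

```text
[ 0.5706 -0.0134  0.0915] [-179.98    0.53  -88.03] [-0.04 -0.33  1.13] 0.0875 19.6
case mm [ 1.6  5.9 91.5]
target [ 0.5702 -0.0127  0.0815] shift [-0.007  0.004  0.1  ]
```

Request:
apply_moves:
  slide:
    - [-0.005,0.004,0.1]
    - [0,0,0]
    - [0,0,0]
    - [0,0,0]
    - [0,0,0]
    - [0,0,0]
    - [0,0,0]
    - [0,0,0]
  turn:
    - [0,0,0]
    - [0,0,0]
    - [0,0,0]
    - [0,0,0]
    - [0,0,0]
    - [0,0,0]
    - [0,0,0]
    - [0,0,0]
  jaw: [0.2,0.35,0.42,0.47,0.52,0.55,0.58,0.6]
  newtons: 10

```text
time_s: 20.4
tcp_pos: [0.5702, -0.0126, 0.0814]
eef_rot: [-180.0, 0.5, -88.0]
contact_force: [1.1, -0.8, 0.0]
gripper_width: 0.0396
```

```bash
python3 go.py; python3 - <<'E'
from armline import *
o=grab("v")
p=o["scene"]["pixels"][150:205,305:365]; cv2.imwrite("pics/v_zz.png",cv2.convertScaleAbs(cv2.resize(p,None,fx=12,fy=10,interpolation=cv2.INTER_CUBIC),alpha=1.6,beta=10))
E
```

```text
[ 0.5702 -0.0126  0.0814] [-179.96    0.52  -87.99] [ 1.13 -0.79  0.04] 0.0396 20.4
case mm [ 1.2  6.7 81.4]
[ 0.5702 -0.0126  0.0814] [-179.96    0.52  -87.99] [ 1.13 -0.79  0.04] 0.0396 20.4
case mm [ 1.2  6.7 81.4]
```

View pics/v_zz.png

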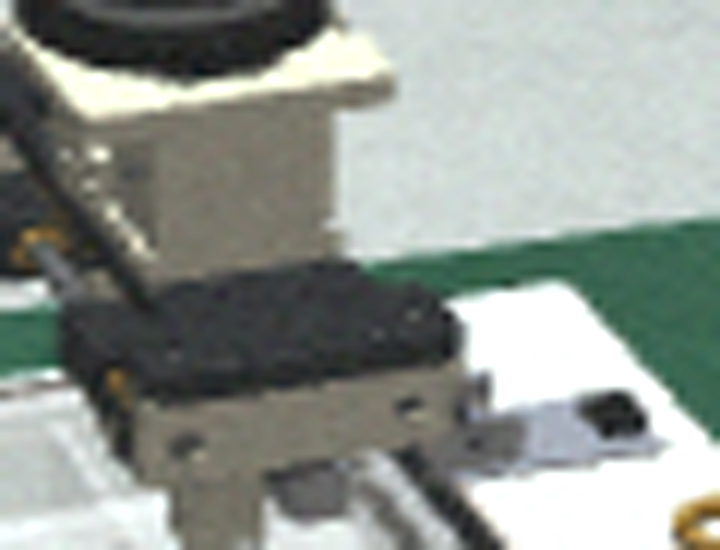

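Gripped at 39.6 mm. I'll lift 1.8 mm (mid-play) and slide +y towards the lip.

Request:
apply_moves:
  slide:
    - [-0.01,0,-0.018]
    - [-0.02,0,0]
    - [-0.02,0,0]
    - [-0.02,0,0]
    - [0,0,0]
  turn:
    - [0,0,0]
    - [0,0,0]
    - [0,0,0]
    - [0,0,0]
    - [0,0,0]
  jaw: [0.6,0.6,0.6,0.6,0.6]
  newtons: 14

```text
time_s: 21.0
tcp_pos: [0.5698, -0.0053, 0.0832]
eef_rot: [-180.0, 0.5, -88.0]
contact_force: [2.4, -2.2, -0.6]
gripper_width: 0.0397
```

```bash
python3 go.py; python3 - <<'E'
from armline import *
o=grab("w")
p=o["scene"]["pixels"][150:205,305:365]; cv2.imwrite("pics/w_zz.png",cv2.convertScaleAbs(cv2.resize(p,None,fx=12,fy=10,interpolation=cv2.INTER_CUBIC),alpha=1.6,beta=10))
E
```

```text
[ 0.5698 -0.0053  0.0832] [-179.97    0.54  -87.99] [ 2.4  -2.18 -0.62] 0.0397 21.0
case mm [ 1.1 14.1 83.2]
[ 0.5698 -0.0053  0.0832] [-179.97    0.54  -87.99] [ 2.4  -2.18 -0.62] 0.0397 21.0
case mm [ 1.1 14.1 83.2]
```

View pics/w_zz.png

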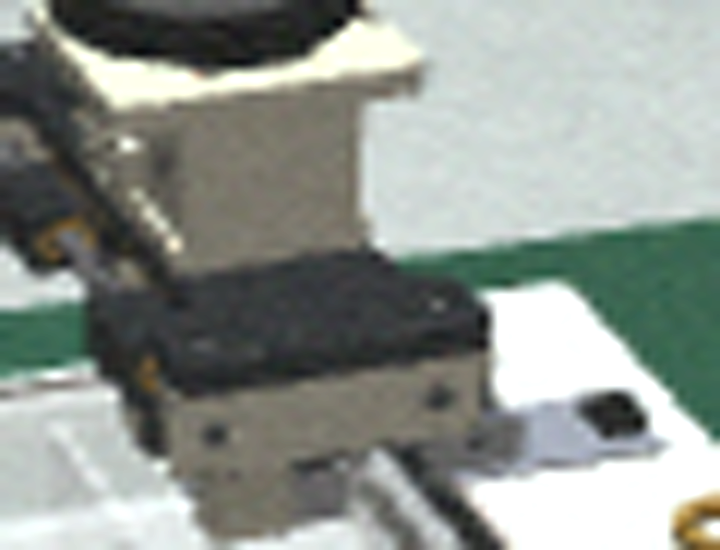

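Request:
apply_moves:
  slide:
    - [-0.02,-0.002,0]
    - [-0.01,0,0]
    - [0,0,0]
  turn:
    - [0,0,0]
    - [0,0,0]
    - [0,0,0]
  jaw: [0.6,0.6,0.6]

```text
time_s: 21.4
tcp_pos: [0.5697, -0.0025, 0.0831]
eef_rot: [-180.0, 0.5, -88.0]
contact_force: [3.5, -1.3, -0.3]
gripper_width: 0.0396
```

Request:
apply_moves:
  slide:
    - [-0.015,0,0]
    - [-0.01,0,0]
    - [0,0,0]
  turn:
    - [0,0,0]
    - [0,0,0]
    - [0,0,0]
  jaw: [0.6,0.6,0.6]

```text
time_s: 21.7
tcp_pos: [0.5697, -0.0, 0.0831]
eef_rot: [-180.0, 0.5, -88.0]
contact_force: [3.1, -1.8, -0.6]
gripper_width: 0.0397
```

Request:
apply_moves:
  slide:
    - [-0.01,0,0]
    - [-0.01,0,0]
    - [0,0,0]
  turn:
    - [0,0,0]
    - [0,0,0]
    - [0,0,0]
  jaw: [0.6,0.6,0.6]

```text
time_s: 22.0
tcp_pos: [0.5696, 0.002, 0.0831]
eef_rot: [-180.0, 0.5, -88.0]
contact_force: [3.1, -1.9, -0.8]
gripper_width: 0.0396
```

Request:
apply_moves:
  slide:
    - [-0.01,0,0]
    - [-0.01,0,0]
    - [0,0,0]
  turn:
    - [0,0,0]
    - [0,0,0]
    - [0,0,0]
  jaw: [0.6,0.6,0.6]

```text
time_s: 22.3
tcp_pos: [0.5695, 0.0039, 0.0831]
eef_rot: [-180.0, 0.5, -88.0]
contact_force: [4.4, -2.7, -1.3]
gripper_width: 0.0397
```

Request:
apply_moves:
  slide:
    - [-0.01,0,0]
    - [0,0,0]
  turn:
    - [0,0,0]
    - [0,0,0]
  jaw: [0.6,0.6]

```text
time_s: 22.5
tcp_pos: [0.5694, 0.0048, 0.0831]
eef_rot: [180.0, 0.5, -88.0]
contact_force: [2.8, -3.1, -1.3]
gripper_width: 0.0394
```

Request:
apply_moves:
  slide:
    - [-0.007,0,0]
    - [0,0,0]
  turn:
    - [0,0,0]
    - [0,0,0]
  jaw: [0.6,0.6]

```text
time_s: 22.7
tcp_pos: [0.5694, 0.0055, 0.0831]
eef_rot: [180.0, 0.5, -88.0]
contact_force: [3.1, -3.3, -1.5]
gripper_width: 0.0395
```

Request:
apply_moves:
  slide:
    - [-0.007,0,0]
    - [0,0,0]
  turn:
    - [0,0,0]
    - [0,0,0]
  jaw: [0.6,0.6]

```text
time_s: 22.9
tcp_pos: [0.5694, 0.006, 0.0832]
eef_rot: [180.0, 0.5, -88.0]
contact_force: [4.0, -4.2, -2.0]
gripper_width: 0.0395
```

Request:
apply_moves:
  slide:
    - [-0.007,0,0]
    - [0,0,0]
  turn:
    - [0,0,0]
    - [0,0,0]
  jaw: [0.6,0.6]

```text
time_s: 23.1
tcp_pos: [0.5693, 0.0064, 0.0832]
eef_rot: [180.0, 0.5, -88.0]
contact_force: [4.6, -6.3, -1.3]
gripper_width: 0.0395
```

```bash
python3 go.py
```

```text
[0.5693 0.0064 0.0832] [179.99   0.49 -88.  ] [ 4.56 -6.3  -1.3 ] 0.0395 23.1
case mm [ 1.  25.8 83.2]
```

The bar meets the post at about 6 N with TCP y at 25.8, against 24.5 expected for the seat. I'll release, rise and look.

Request:
apply_moves:
  slide:
    - [0,0,0]
    - [0,0,0]
    - [0,0,0]
    - [0,0,-0.1]
    - [0,0,-0.3]
    - [0.2,0,-0.4]
    - [0.4,0,-0.3]
    - [0.4,0,0]
  turn:
    - [0,0,0]
    - [0,0,0]
    - [0,0,0]
    - [0,0,0]
    - [0,0,0]
    - [0,0,0]
    - [0,0,0]
    - [0,0,0]
  jaw: [0.45,0.3,0.1,0,0,0,0,0]

```text
time_s: 23.9
tcp_pos: [0.5755, -0.0945, 0.1984]
eef_rot: [-179.5, 0.5, -87.8]
contact_force: [0.8, -0.9, -1.2]
gripper_width: 0.0874
```

```bash
python3 go.py; python3 - <<'E'
from armline import *
o=grab("x")
ov("x",[63],(24.5,78),box=(305,145,65,55),s=11)
p=o["scene"]["pixels"][145:200,305:370]; cv2.imwrite("pics/x_zz.png",cv2.convertScaleAbs(cv2.resize(p,None,fx=11,fy=11,interpolation=cv2.INTER_CUBIC),alpha=1.6,beta=10))
E
```

```text
[ 0.5755 -0.0945  0.1984] [-179.49    0.51  -87.84] [ 0.81 -0.88 -1.19] 0.0874 23.9
case mm [  3.7 -75.3 198.4]
[ 0.5755 -0.0945  0.1984] [-179.49    0.51  -87.84] [ 0.81 -0.88 -1.19] 0.0874 23.9
case mm [  3.7 -75.3 198.4]
```

View pics/x_zz.png

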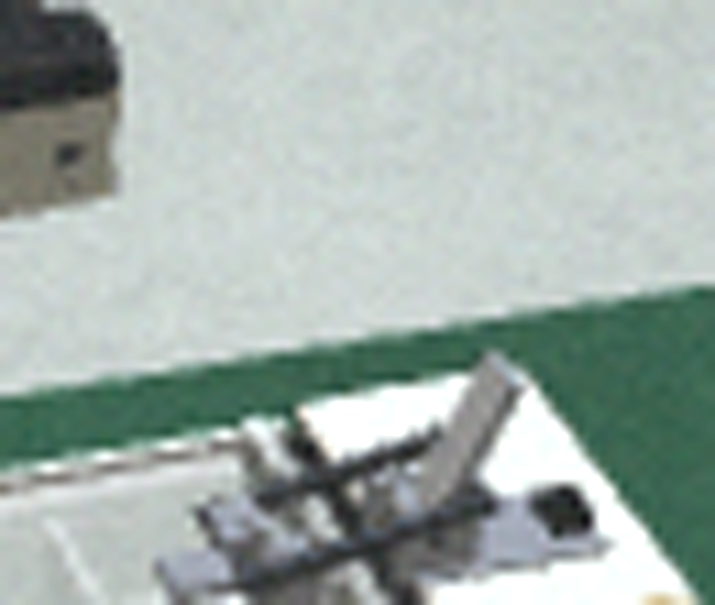

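View pics/x_ov.png

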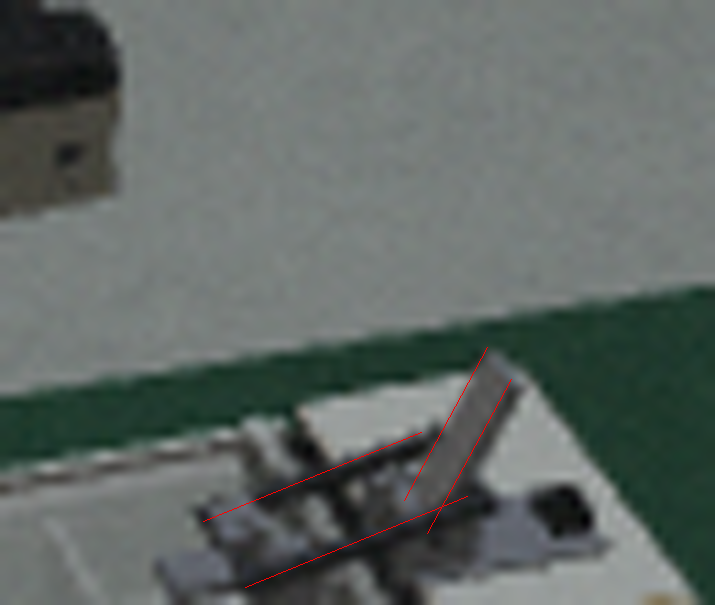

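The overlay for lever 63° and bar in the seat matches the picture (lever tip at (500,360), arms ending at (205,515) and (240,585)). The bail is hooked and the lever stands near 1.1 rad, as expected. Next, close the fingers and go over the lever tip.

Request:
apply_moves:
  slide:
    - [0,0,0]
    - [-0.2,0,0]
    - [-0.4,0,0]
    - [-0.4,0,0]
    - [-0.4,0,0]
    - [-0.3,0,0]
    - [-0.1,0,0]
    - [0,0,0]
  turn:
    - [0,0,0]
    - [0,0,0]
    - [0,0,0]
    - [0,0,0]
    - [0,0,0]
    - [0,0,0]
    - [0,0,0]
    - [0,0,0]
  jaw: [1,1,1,1,1,1,1,1]

```text
time_s: 24.8
tcp_pos: [0.5662, 0.088, 0.1938]
eef_rot: [180.0, 0.5, -87.8]
contact_force: [-0.1, 0.4, 0.5]
gripper_width: 0.0294
```

```bash
python3 go.py 1 102 147.5
```

```text
[0.5662 0.088  0.1938] [179.97   0.52 -87.81] [-0.1   0.36  0.45] 0.0294 24.8
case mm [  0.7 107.4 193.8]
target [0.5666 0.0826 0.1475] shift [ 0.059 -0.003  0.463]
```

Request:
apply_moves:
  slide:
    - [0.054,-0.003,0.1]
    - [0,0,0.2]
    - [0,0,0.16]
    - [0,0,0]
    - [0,0,0]
  turn:
    - [0,0,0]
    - [0,0,0]
    - [0,0,0]
    - [0,0,0]
    - [0,0,0]
  jaw: [1,1,1,1,1]

```text
time_s: 25.3
tcp_pos: [0.567, 0.0797, 0.1476]
eef_rot: [179.9, 0.5, -88.1]
contact_force: [0.8, 0.5, -0.2]
gripper_width: 0.0002
```

```bash
python3 go.py 1 102 147.5; python3 - <<'E'
from armline import *
o=grab("y")
p=o["scene"]["pixels"][145:200,305:370]; cv2.imwrite("pics/y_zz.png",cv2.convertScaleAbs(cv2.resize(p,None,fx=11,fy=11,interpolation=cv2.INTER_CUBIC),alpha=1.6,beta=10))
E
```

```text
[0.567  0.0797 0.1476] [179.94   0.48 -88.06] [ 0.77  0.5  -0.23] 0.0002 25.3
case mm [  1.2  99.1 147.6]
target [0.5666 0.0826 0.1475] shift [-0.029  0.002  0.001]
[0.567  0.0797 0.1476] [179.94   0.48 -88.06] [ 0.77  0.5  -0.23] 0.0002 25.3
case mm [  1.2  99.1 147.6]
```

View pics/y_zz.png

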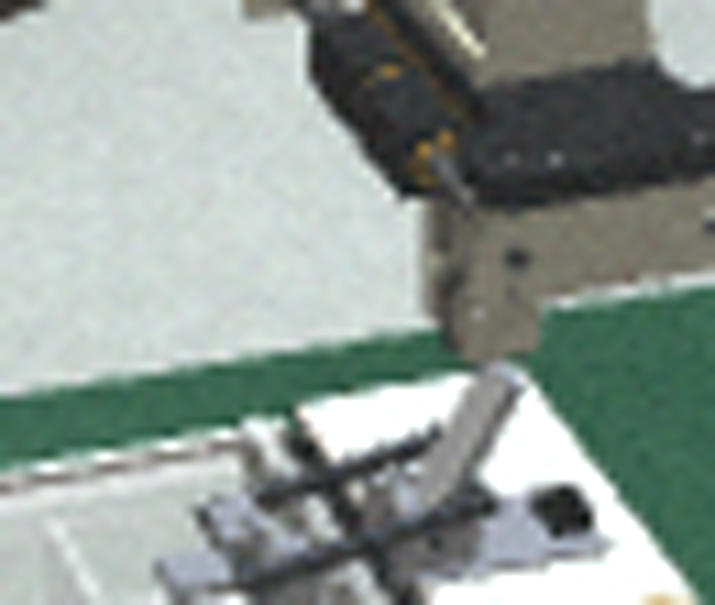

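Request:
apply_moves:
  slide:
    - [-0.02,0,0.05]
    - [-0.03,0,0.02]
    - [-0.05,0,0.015]
    - [0,0,0]
  turn:
    - [0,0,0]
    - [0,0,0]
    - [0,0,0]
    - [0,0,0]
  jaw: [1,1,1,1]

```text
time_s: 25.8
tcp_pos: [0.5667, 0.0916, 0.1394]
eef_rot: [180.0, 0.5, -88.0]
contact_force: [0.4, 0.5, -0.0]
gripper_width: 0.0005
```

Request:
apply_moves:
  slide:
    - [-0.04,0,0.03]
    - [0,0,0]
  turn:
    - [0,0,0]
    - [0,0,0]
  jaw: [1,1]

```text
time_s: 26.0
tcp_pos: [0.5668, 0.0957, 0.1368]
eef_rot: [-180.0, 0.5, -88.0]
contact_force: [-0.6, 0.4, 4.6]
gripper_width: 0.0005
```

```bash
python3 go.py; python3 - <<'E'
from armline import *
o=grab("z")
p=o["scene"]["pixels"][145:200,305:370]; cv2.imwrite("pics/z_zz.png",cv2.convertScaleAbs(cv2.resize(p,None,fx=11,fy=11,interpolation=cv2.INTER_CUBIC),alpha=1.6,beta=10))
E
```

```text
[0.5668 0.0957 0.1368] [-179.96    0.54  -87.97] [-0.56  0.44  4.63] 0.0005 26.0
case mm [  1.6 115.1 136.8]
[0.5668 0.0957 0.1368] [-179.96    0.54  -87.97] [-0.56  0.44  4.63] 0.0005 26.0
case mm [  1.6 115.1 136.8]
```

View pics/z_zz.png

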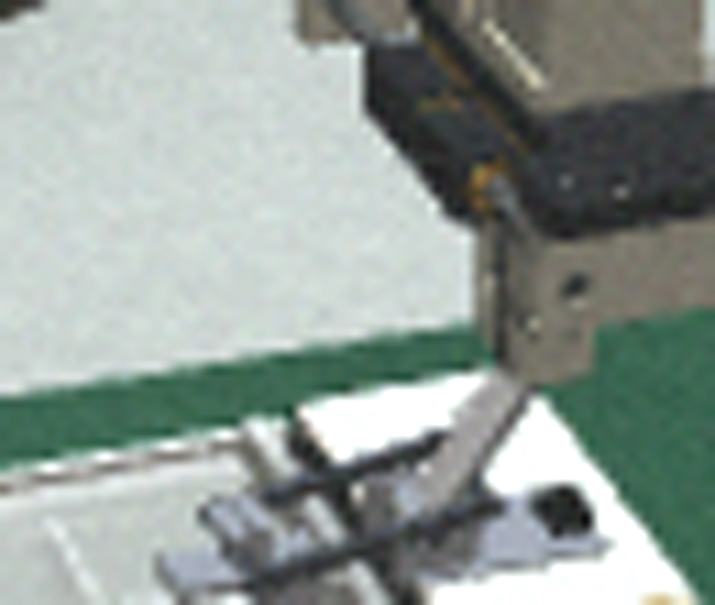

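Request:
apply_moves:
  slide:
    - [-0.01,0,0.028]
    - [-0.02,0,0.028]
    - [0,0,0]
  turn:
    - [0,0,0]
    - [0,0,0]
    - [0,0,0]
  jaw: [1,1,1]

```text
time_s: 26.4
tcp_pos: [0.5671, 0.1002, 0.1327]
eef_rot: [-179.8, 0.7, -88.0]
contact_force: [-7.6, 9.7, 16.2]
gripper_width: 0.0008
```

Request:
apply_moves:
  slide:
    - [-0.03,0,0.03]
    - [-0.03,0,0.035]
    - [0,0,0]
  turn:
    - [0,0,0]
    - [0,0,0]
    - [0,0,0]
  jaw: [1,1,1]

```text
time_s: 26.7
tcp_pos: [0.5673, 0.1064, 0.126]
eef_rot: [-179.8, 0.7, -87.9]
contact_force: [-3.0, 7.7, 10.4]
gripper_width: 0.0004
```

```bash
python3 go.py; python3 - <<'E'
from armline import *
o=grab("a1")
p=o["scene"]["pixels"][145:200,305:370]; cv2.imwrite("pics/a1_zz.png",cv2.convertScaleAbs(cv2.resize(p,None,fx=11,fy=11,interpolation=cv2.INTER_CUBIC),alpha=1.6,beta=10))
E
```

```text
[0.5673 0.1064 0.126 ] [-179.8     0.7   -87.94] [-3.01  7.7  10.44] 0.0004 26.7
case mm [  2.5 125.8 126. ]
[0.5673 0.1064 0.126 ] [-179.8     0.7   -87.94] [-3.01  7.7  10.44] 0.0004 26.7
case mm [  2.5 125.8 126. ]
```

View pics/a1_zz.png

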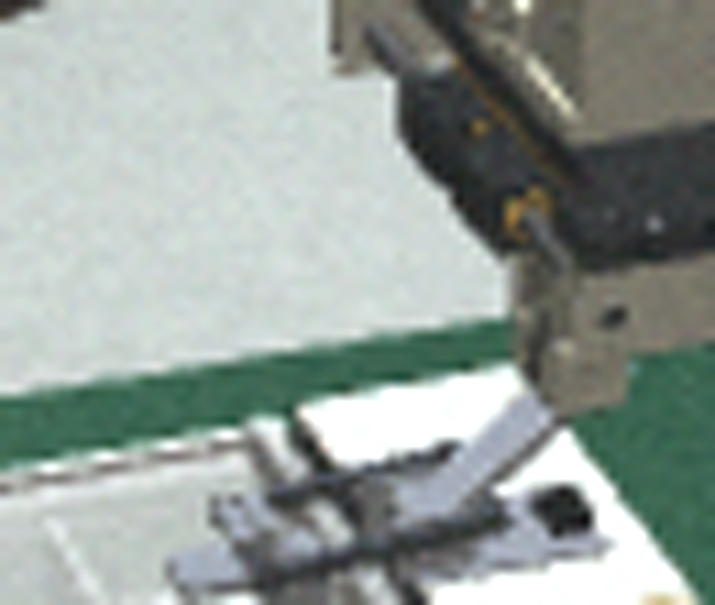

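The finger has run a little too far ahead of the tip, and the lever end is at its rear edge. I'll lift slightly, shift back and continue more centrally.

Request:
apply_moves:
  slide:
    - [0.02,0.01,-0.05]
    - [0.07,0,-0.02]
    - [0,0,0]
    - [0,0,0]
  turn:
    - [0,0,0]
    - [0,0,0]
    - [0,0,0]
    - [0,0,0]
  jaw: [1,1,1,1]

```text
time_s: 27.2
tcp_pos: [0.567, 0.0962, 0.1336]
eef_rot: [-179.8, 0.7, -88.0]
contact_force: [-3.8, 6.8, 14.4]
gripper_width: 0.0003
```

```bash
python3 go.py; python3 - <<'E'
from armline import *
o=grab("a2")
ov("a2",[35,45,55],None,box=(305,145,65,55),s=11)
E
```

```text
[0.567  0.0962 0.1336] [-179.76    0.66  -87.98] [-3.8   6.77 14.38] 0.0003 27.2
case mm [  1.9 115.6 133.6]
[0.567  0.0962 0.1336] [-179.76    0.66  -87.98] [-3.8   6.77 14.38] 0.0003 27.2
case mm [  1.9 115.6 133.6]
```

View pics/a2_ov.png

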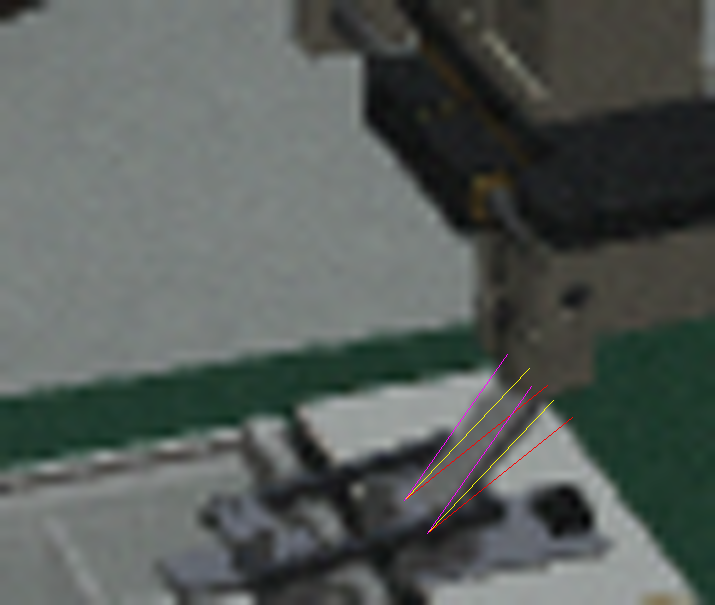

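Vertical pressing needs too much force at this angle because it isn't tangential. I'll lift off and tilt the fingers 30° so that they push square to the lever.

Request:
apply_moves:
  slide:
    - [0.02,0,-0.12]
    - [0.18,0,-0.02]
    - [0.077,0,-0.021]
    - [0,0,0]
    - [0,0,0]
    - [0,0,0]
  turn:
    - [0,0,0]
    - [0,-0.0873,0]
    - [0,-0.0873,0]
    - [0,-0.0873,0]
    - [0,-0.0873,0]
    - [0,0,0]
  jaw: [1,1,1,1,1,1]

```text
time_s: 27.9
tcp_pos: [0.5665, 0.0633, 0.1449]
eef_rot: [179.8, 30.8, -88.5]
contact_force: [-0.4, -0.9, 0.3]
gripper_width: 0.0004
```

```bash
python3 go.py; python3 - <<'E'
from armline import *
o=grab("a3")
ov("a3",[62],(24.5,78),box=(305,145,65,55),s=11)
E
```

```text
[0.5665 0.0633 0.1449] [179.81  30.8  -88.47] [-0.42 -0.92  0.28] 0.0004 27.9
case mm [  0.2  82.7 144.9]
[0.5665 0.0633 0.1449] [179.81  30.8  -88.47] [-0.42 -0.92  0.28] 0.0004 27.9
case mm [  0.2  82.7 144.9]
```

View pics/a3_ov.png

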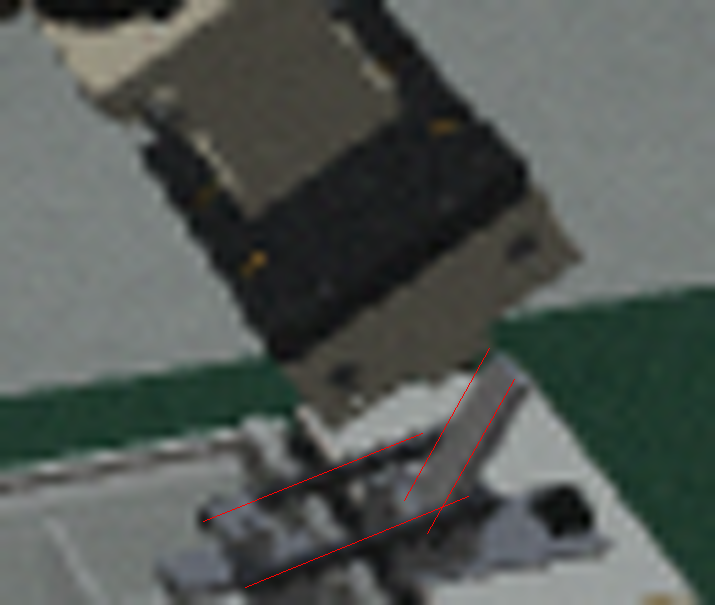

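Request:
apply_moves:
  slide:
    - [-0.015,0,0.07]
    - [-0.015,0,0.07]
    - [0,0,0.02]
    - [-0.02,0,0.03]
    - [0,0,0]
  turn:
    - [0,0,0]
    - [0,0,0]
    - [0,0,0]
    - [0,0,0]
    - [0,0,0]
  jaw: [1,1,1,1,1]

```text
time_s: 28.5
tcp_pos: [0.5658, 0.0821, 0.1326]
eef_rot: [-180.0, 30.5, -87.9]
contact_force: [-0.9, -0.4, 2.2]
gripper_width: 0.001
```

Request:
apply_moves:
  slide:
    - [-0.018,0,0.03]
    - [-0.015,0,0.03]
    - [0,0,0]
  turn:
    - [0,0,0]
    - [0,0,0]
    - [0,0,0]
  jaw: [1,1,1]

```text
time_s: 28.8
tcp_pos: [0.5657, 0.0872, 0.1288]
eef_rot: [180.0, 30.5, -88.0]
contact_force: [-1.1, 0.3, 3.0]
gripper_width: 0.0005
```

```bash
python3 go.py; python3 - <<'E'
from armline import *
o=grab("a4")
ov("a4",[50],(24.5,78),box=(305,145,65,55),s=11)
E
```

```text
[0.5657 0.0872 0.1288] [179.98  30.55 -88.01] [-1.07  0.34  3.03] 0.0005 28.8
case mm [  0.2 106.7 128.8]
[0.5657 0.0872 0.1288] [179.98  30.55 -88.01] [-1.07  0.34  3.03] 0.0005 28.8
case mm [  0.2 106.7 128.8]
```

View pics/a4_ov.png

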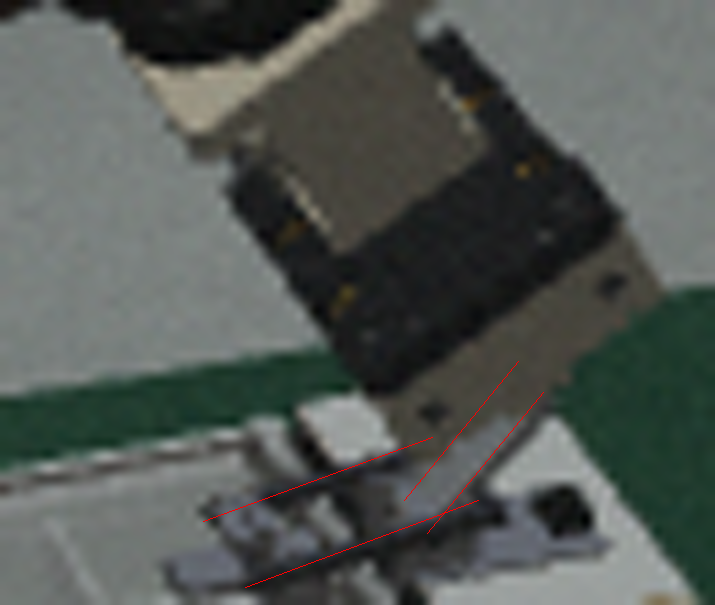

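The tilted push works well: 3 N with the lever near 47°. Continuing round.

Request:
apply_moves:
  slide:
    - [-0.009,0,0.035]
    - [-0.007,0,0.035]
    - [0,0,0]
  turn:
    - [0,0,0]
    - [0,0,0]
    - [0,0,0]
  jaw: [1,1,1]

```text
time_s: 29.2
tcp_pos: [0.5657, 0.0921, 0.1235]
eef_rot: [180.0, 30.6, -88.0]
contact_force: [0.2, 0.6, 3.4]
gripper_width: 0.0002
```

Request:
apply_moves:
  slide:
    - [-0.003,0,0.035]
    - [0,0,0.035]
    - [0,0,0]
  turn:
    - [0,0,0]
    - [0,0,0]
    - [0,0,0]
  jaw: [1,1,1]

```text
time_s: 29.5
tcp_pos: [0.5658, 0.0956, 0.1176]
eef_rot: [-180.0, 30.5, -88.0]
contact_force: [-0.6, -0.2, 1.9]
gripper_width: 0.0
```

```bash
python3 go.py; python3 - <<'E'
from armline import *
o=grab("a5")
ov("a5",[30],(24.5,78),box=(305,145,65,55),s=11)
E
```

```text
[0.5658 0.0956 0.1176] [-179.99   30.54  -88.02] [-0.58 -0.25  1.9 ] 0.0 29.5
case mm [  0.6 115.1 117.6]
[0.5658 0.0956 0.1176] [-179.99   30.54  -88.02] [-0.58 -0.25  1.9 ] 0.0 29.5
case mm [  0.6 115.1 117.6]
```

View pics/a5_ov.png

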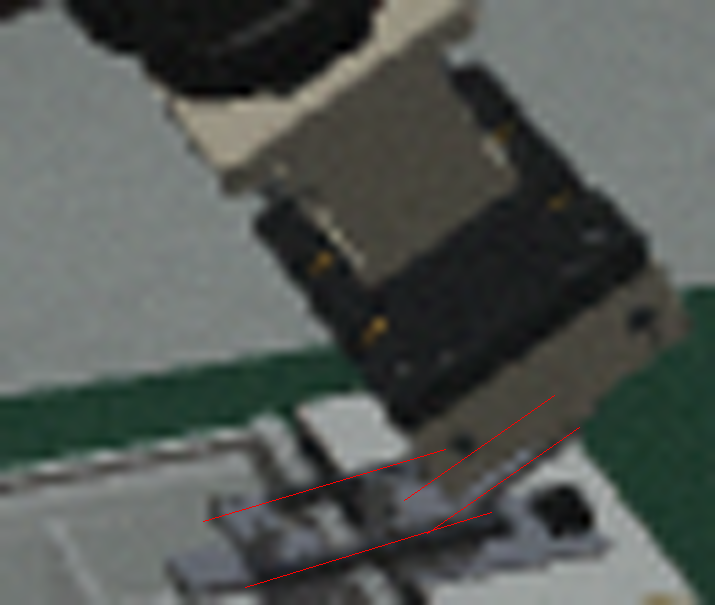

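Request:
apply_moves:
  slide:
    - [0.006,0,0.042]
    - [0.006,0,0.042]
    - [0,0,0]
  turn:
    - [0,0.038,0]
    - [0,0.038,0]
    - [0,0,0]
  jaw: [1,1,1]

```text
time_s: 29.9
tcp_pos: [0.5655, 0.0992, 0.11]
eef_rot: [-179.9, 23.9, -87.9]
contact_force: [0.8, -1.0, 1.4]
gripper_width: 0.0004
```

Request:
apply_moves:
  slide:
    - [-0.007,0,0.04]
    - [-0.007,0,0.04]
    - [0,0,0]
  turn:
    - [0,0.046,0]
    - [0,0.046,0]
    - [0,0,0]
  jaw: [1,1,1]

```text
time_s: 30.2
tcp_pos: [0.5646, 0.1037, 0.1026]
eef_rot: [180.0, 16.0, -87.9]
contact_force: [-0.4, 0.3, -0.5]
gripper_width: 0.0004
```

```bash
python3 go.py; python3 - <<'E'
from armline import *
o=grab("a6")
ov("a6",[10],(29.5,78),box=(305,145,65,55),s=11)
E
```

```text
[0.5646 0.1037 0.1026] [179.95  16.02 -87.88] [-0.43  0.32 -0.52] 0.0004 30.2
case mm [ -0.3 123.2 102.6]
[0.5646 0.1037 0.1026] [179.95  16.02 -87.88] [-0.43  0.32 -0.52] 0.0004 30.2
case mm [ -0.3 123.2 102.6]
```

View pics/a6_ov.png

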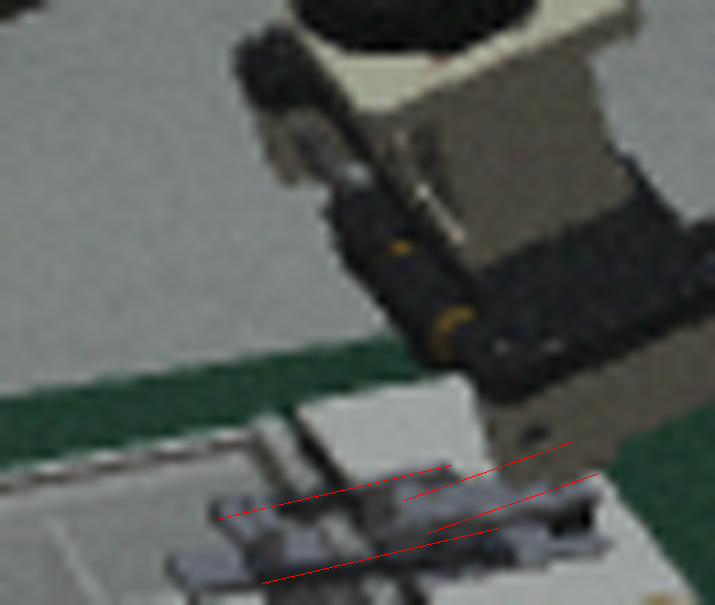

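Contact force has vanished, so the lever seems to have snapped past centre. A gentle press will confirm the stop.

Request:
apply_moves:
  slide:
    - [-0.008,0,0.03]
    - [-0.003,0,0.015]
    - [0,0,0]
  turn:
    - [0,0.04,0]
    - [0,0.03,0]
    - [0,0,0]
  jaw: [1,1,1]

```text
time_s: 30.6
tcp_pos: [0.5648, 0.1049, 0.0985]
eef_rot: [179.9, 10.1, -88.0]
contact_force: [0.2, -0.2, -0.4]
gripper_width: 0.0004
```

```bash
python3 go.py
```

```text
[0.5648 0.1049 0.0985] [179.93  10.07 -87.99] [ 0.17 -0.23 -0.43] 0.0004 30.6
case mm [-1.000e-01  1.244e+02  9.850e+01]
```

Request:
apply_moves:
  slide:
    - [0,0,0.01]
    - [0,0,0]
  turn:
    - [0,0,0]
    - [0,0,0]
  jaw: [1,1]

```text
time_s: 30.8
tcp_pos: [0.5652, 0.1046, 0.0977]
eef_rot: [180.0, 10.2, -88.1]
contact_force: [0.1, 0.1, -0.0]
gripper_width: 0.0
```

Request:
apply_moves:
  slide:
    - [0,0,0.008]
    - [0,0,0]
  turn:
    - [0,0,0]
    - [0,0,0]
  jaw: [1,1]

```text
time_s: 31.0
tcp_pos: [0.5654, 0.1049, 0.0972]
eef_rot: [-180.0, 10.1, -88.1]
contact_force: [0.2, 0.5, 0.1]
gripper_width: 0.0003
```

Request:
apply_moves:
  slide:
    - [0,0,0.006]
    - [0,0,0]
  turn:
    - [0,0,0]
    - [0,0,0]
  jaw: [1,1]

```text
time_s: 31.2
tcp_pos: [0.5654, 0.1051, 0.0969]
eef_rot: [-180.0, 10.1, -88.0]
contact_force: [-0.9, -2.6, 3.1]
gripper_width: 0.0005
```

Contact comes exactly at the closed height (corner at z≈81.5). One last nudge, then I'll retreat up and back to look.

Request:
apply_moves:
  slide:
    - [0,0,0.004]
    - [0,0,0]
  turn:
    - [0,0,0]
    - [0,0,0]
  jaw: [1,1]

```text
time_s: 31.4
tcp_pos: [0.5655, 0.1051, 0.0967]
eef_rot: [-180.0, 10.1, -88.0]
contact_force: [-0.5, -3.3, 5.9]
gripper_width: 0.0005
```

Request:
apply_moves:
  slide:
    - [0,0,-0.1]
    - [0,0,-0.3]
    - [0,0,-0.4]
    - [-0.3,0,-0.3]
    - [-0.4,0,0]
    - [-0.4,0,0]
    - [-0.4,0,0]
    - [0,0,0]
  turn:
    - [0,0,0]
    - [0,0,0]
    - [0,0,0]
    - [0,0.08,0]
    - [0,0.036,0]
    - [0,0,0]
    - [0,0,0]
    - [0,0,0]
  jaw: [1,1,1,1,1,1,1,1]

```text
time_s: 32.2
tcp_pos: [0.5603, 0.2401, 0.2123]
eef_rot: [-180.0, 0.2, -87.8]
contact_force: [-1.4, -0.9, -0.1]
gripper_width: 0.0007
```

```bash
python3 go.py; python3 - <<'E'
from armline import *
o=grab("a7")
ov("a7",[0],(29.5,78),box=(305,145,65,55),s=11)
p=o["scene"]["pixels"][145:250,240:400]; cv2.imwrite("pics/a7_w.png",cv2.convertScaleAbs(cv2.resize(p,None,fx=5,fy=5,interpolation=cv2.INTER_CUBIC),alpha=1.4))
E
```

```text
[0.5603 0.2401 0.2123] [-1.7997e+02  1.7000e-01 -8.7800e+01] [-1.42 -0.9  -0.1 ] 0.0007 32.2
case mm [2.000e-01 2.597e+02 2.123e+02]
[0.5603 0.2401 0.2123] [-1.7997e+02  1.7000e-01 -8.7800e+01] [-1.42 -0.9  -0.1 ] 0.0007 32.2
case mm [2.000e-01 2.597e+02 2.123e+02]
```

View pics/a7_ov.png

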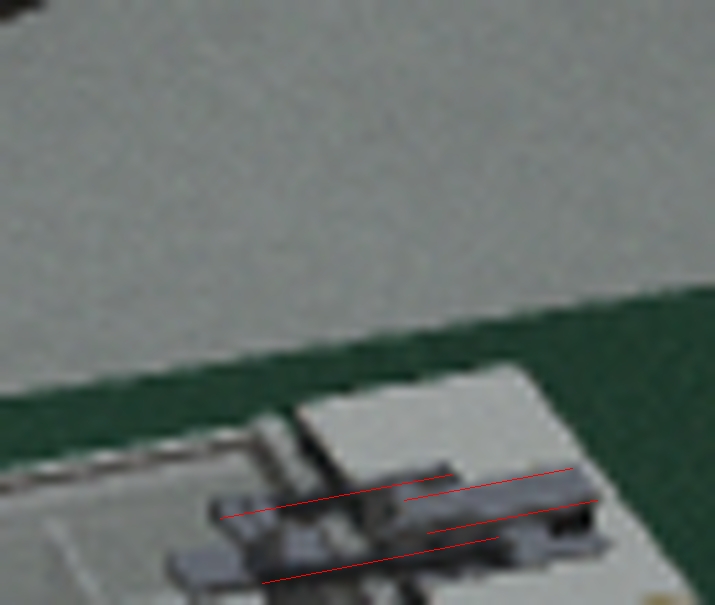

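View pics/a7_w.png

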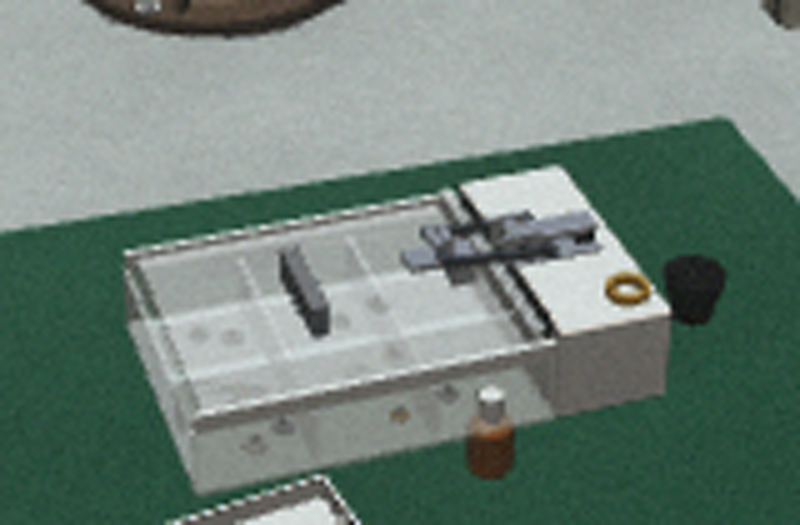

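View pics/a7_top.png

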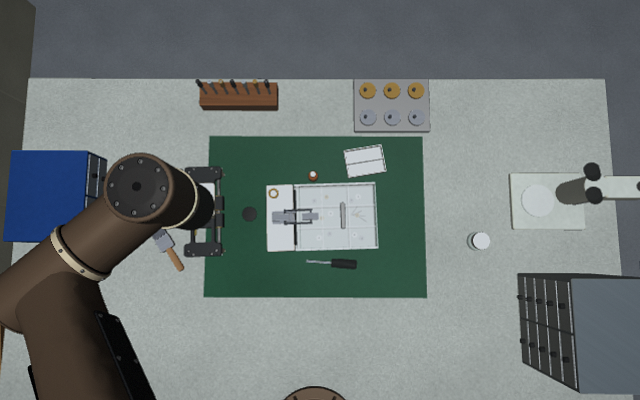

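The lever lies flat (overlay for lever 0 matches, tip near (585,480)) and the lid is drawn into the seal. Ring, bottle, loupe, screwdriver, dish, jar and brush are in the same pixels as at the start. Handing in.

```bash
python3 -c "
from h import *
a=load('a')['top']['pixels'].astype(int);b=load('a7')['top']['pixels'].astype(int)
for n,(x,y,w,h) in dict(driver=(303,255,58,18),oil=(305,166,16,18),loupe=(240,204,18,18),jar=(465,228,30,26),dish=(340,140,50,42),ring=(266,186,16,16),brush=(145,218,45,58)).items(): print(n,abs(a-b)[y:y+h,x:x+w].mean().round(1))
print(r.get_state()['contact_force'].round(1)); print(r.close_job())"
```

```text
driver 7.1
oil 8.9
loupe 5.0
jar 15.4
dish 12.0
ring 16.2
brush 35.5
[ 0.4 -0.8 -0.2]
the job is handed in; nothing more can be done
None
```

The case is closed and clamped, and I've handed the job in at about 32 s of the 72 s allowed; the hand-in gave no verdict.

**What I did**
- **Lid:** I pushed the lid by its rib onto the seal until I felt about 6 N.
- **Bail:** I carried the bail forward over the lever. When I let go to take a squarer grip, the bar came to rest on the ledge just in front of the lip. I re-pinched it and slid it under the lip until it met the post at about 6 N.
- **Lever:** I pressed the lever down past centre until it lay flat.

**Last checks**
- **Lever:** A light press met it exactly at its closed height. The final picture matches a flat lever with the bar in the seat and the lid drawn in.
- **Contact:** The robot is clear of everything, with no real force on the tool.

**What did not go cleanly**
- **Lever force:** The first, vertical attempt on the lever was inefficient, with readings up to about 20 N (the limit is 25 N). I backed off and pressed again with the fingers tilted, which needed only 2–4 N until the lever snapped over.
- **Bail force:** Carrying the bail through the straight position of the linkage took up to about 11 N. That was against its own stiff hinge, not the keeper.
- **Bystanders:** By eye in the top picture they are all where they started. A numeric before/after image comparison was not conclusive. It read highest for the brush (35.5), which the arm partly covers in the last picture, then the ring (16.2) and the jar (15.4). I took the ring and jar differences to be lighting and noise, and did not look into them further.

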